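Clear the slicers after chocolate class: blade inserts back into their caddy

TASK

Class is over: swing the clear lid of the storage caddy well open, pull the blade insert out of every slicer that still has one and stand each upright, tab up and right down, in a free slot of the caddy, and set the finger guard upright on the floor of the caddy's bay beside the slots. Inserts already stored stay in the caddy. When everything is in, close the lid fully, and leave the other things on the bench where they are.

Things in the scene. Friction and masses are not known exactly. Their poses are not given: they have to be found in the camera images.
- slicer_a: white slicer (mandoline), fixed, 235 long, 92 mm wide, sloping at 45 degrees, upper end towards the robot at yaw 0. Origin: on the bench under the upper end, which is 179 mm high; the lower end is at x = +0.166. Its insert lies in the upper 100 mm, between rails and under lips, and comes out only straight up along the slope, after 100 mm
- slicer_b: slicer like slicer_a. In all three, two sprung studs in the rails snap into notches in the insert's edges: it takes about 5 to 10 N to start an insert and a few N to draw it on until it is out
- slicer_c: a third slicer, the same as slicer_a
- insert_a: dark blade insert with a steel slicing blade: flat plate 70 wide, 100 long, 7 mm thick, with a grip tab 26 wide, 10 thick, 55 mm long in the middle of one end; 90 g. Origin: centre of the end edge away from the tab; z along its length to the tab's tip, y across its width, x its normal. Starts snapped into slicer_a, its tab sticking up out of the slope's upper end; may be absent.
- insert_b: dark blade insert with a steel row of strip-cutting teeth: flat plate 70 wide, 100 long, 7 mm thick, with a grip tab 26 wide, 10 thick, 55 mm long in the middle of one end; 90 g. Origin: centre of the end edge away from the tab; z along its length to the tab's tip, y across its width, x its normal. Starts snapped into slicer_b, its tab sticking up out of the slope's upper end; may be absent.
- insert_c: dark blade insert with a steel grating plate: flat plate 70 wide, 100 long, 7 mm thick, with a grip tab 26 wide, 10 thick, 55 mm long in the middle of one end; 90 g. Origin: centre of the end edge away from the tab; z along its length to the tab's tip, y across its width, x its normal. Starts snapped into slicer_c, its tab sticking up out of the slope's upper end; may be absent.
- stored_front: blade insert like insert_a; if present, it already stands in slot0 of the caddy. Exactly one of stored_front and stored_back is present.
- stored_back: blade insert like insert_c; if present, it already stands in slot3 of the caddy
- caddy: grey plastic storage box, fixed, 160 mm (x) by 198 mm (y) by 170 mm high, walls 4 mm. Origin: centre of its underside; x points to its hinge side (away from the robot at yaw 0). A wall along x at y = +0.003 divides it: on the +y side a slot compartment 90 mm wide in y, on the -y side a bay 96 mm wide in y.
- slot0 (a point): floor point in the middle of the front slot, 6 mm above the caddy's underside. Each slot takes one upright insert, width along the caddy's y: 10 mm wide in x, 90 mm in y, with straight sides up to 50 mm and roof-shaped (45 degree) ribs of 8 to 10 mm above as a lead-in. Slots are 30 mm apart, at x = -0.055, -0.025, 0.005, 0.035, y = 0.05 in the caddy's frame; a stood insert ends 9 mm below the rim
- slot1 (a point): floor point in the middle of the second slot, like slot0
- slot2 (a point): floor point in the middle of the third slot, like slot0
- slot3 (a point): floor point in the middle of the back slot, like slot0
- bay (a point): middle of the raised floor of the bay, 70 mm above the caddy's underside and 100 mm below its rim; the bay is 152 mm (x) by 96 mm (y)
- lid (a joint): clear flat lid of the caddy, 160 by 198 by 6 mm, hinged along the caddy's back top edge: 0 closed, 1.57 upright, stop at 1.95 rad, leaning back. A stiff hinge holds it at any angle (about 2 to 4 N at the handle). It starts closed or slightly ajar.
- lid_handle (a point): centre of the lid's handle, a dark bar 40 mm long along the caddy's y and 14 by 14 mm in section, its centre 36 mm above the lid's underside and 140 mm from the hinge line; it stands on a central stem 16 mm wide, so it can be held by its two ends and turns between the fingers
- lid_hinge (a point): middle of the lid's hinge line (along the caddy's y), on the caddy's back top edge, 170 mm above its underside
- guard: grey plastic finger guard: a round foot 70 mm across and 26 mm high with a round knob (28 mm across) on top up to 70 mm, 120 g. Origin: centre of its underside, z up. It lies loose on the bench between the robot and the slicers.
- mug: white enamel mug 78 mm high and 78 mm across, standing; bystander, origin at its base
- spoon: steel spoon lying on the bench; bystander
- jar: amber glass jar 64 mm across and 110 mm high; bystander
Things that resemble listed ones, but are neither listed nor needed, are in the scene too. What is shaped like the insert_c but yellow is not meant. There is more than one size of the guard; the job needs the larger.

How it is judged:
On the way, in this order (a step that is already met when the one before it is completed fails the run):
1. the caddy's lid is swung open (beyond 1.2 rad) (value of joint lid above 1.2 rad), for 0.2 s.
2. every insert stands in a slot, the guard is in the bay, and the lid is still open (angle between each of insert_a, insert_b, insert_c, stored_front, stored_back's own z axis and vertical below 0.15 rad and (distance between insert_a and slot0 below 0.015 m or distance between insert_a and slot1 below 0.015 m or distance between insert_a and slot2 below 0.015 m or distance between insert_a and slot3 below 0.015 m) and (distance between insert_b and slot0 below 0.015 m or distance between insert_b and slot1 below 0.015 m or distance between insert_b and slot2 below 0.015 m or distance between insert_b and slot3 below 0.015 m) and (distance between insert_c and slot0 below 0.015 m or distance between insert_c and slot1 below 0.015 m or distance between insert_c and slot2 below 0.015 m or distance between insert_c and slot3 below 0.015 m) and (distance between stored_front and slot0 below 0.015 m or distance between stored_front and slot1 below 0.015 m or distance between stored_front and slot2 below 0.015 m or distance between stored_front and slot3 below 0.015 m) and (distance between stored_back and slot0 below 0.015 m or distance between stored_back and slot1 below 0.015 m or distance between stored_back and slot2 below 0.015 m or distance between stored_back and slot3 below 0.015 m) and horizontal distance between guard and bay below 0.06 m and z of guard in the frame of caddy between 0.06 and 0.08 m and y of guard in the frame of caddy below -0.005 m and angle between guard's own z axis and vertical below 0.2 rad and value of joint lid above 0.8 rad), for 0.3 s.
3. the lid is closed (value of joint lid below 0.06 rad), for 0.2 s.
At the end, for the whole second after the job is handed in: The lid is closed (within 0.06 rad); every insert, also the one stored before, stands in a caddy slot within 0.15 rad of upright with the origin at its lower edge within 15 mm of that slot's floor point; the guard stands upright (within 0.2 rad) on the floor of the bay; all at rest and released (angle between each of insert_a, insert_b, insert_c, stored_front, stored_back's own z axis and vertical below 0.15 rad and (distance between insert_a and slot0 below 0.015 m or distance between insert_a and slot1 below 0.015 m or distance between insert_a and slot2 below 0.015 m or distance between insert_a and slot3 below 0.015 m) and (distance between insert_b and slot0 below 0.015 m or distance between insert_b and slot1 below 0.015 m or distance between insert_b and slot2 below 0.015 m or distance between insert_b and slot3 below 0.015 m) and (distance between insert_c and slot0 below 0.015 m or distance between insert_c and slot1 below 0.015 m or distance between insert_c and slot2 below 0.015 m or distance between insert_c and slot3 below 0.015 m) and (distance between stored_front and slot0 below 0.015 m or distance between stored_front and slot1 below 0.015 m or distance between stored_front and slot2 below 0.015 m or distance between stored_front and slot3 below 0.015 m) and (distance between stored_back and slot0 below 0.015 m or distance between stored_back and slot1 below 0.015 m or distance between stored_back and slot2 below 0.015 m or distance between stored_back and slot3 below 0.015 m) and horizontal distance between guard and bay below 0.06 m and z of guard in the frame of caddy between 0.06 and 0.08 m and y of guard in the frame of caddy below -0.005 m and angle between guard's own z axis and vertical below 0.2 rad and value of joint lid below 0.06 rad and linear speed of each of guard, insert_a, insert_b, insert_c below 0.03 m/s); the robot touches nothing.
It fails at once if a bystander (mug, spoon or jar) is pushed more than 40 mm from its place (distance of any of mug, spoon, jar from where it was at the start of the episode above 0.04 m).
Of insert_a, insert_b, insert_c only 2 to 3 are there at a start; the rules pass over those that are not, and their reading is None.
Of stored_front, stored_back only 1 to 1 are there at a start; the rules pass over those that are not, and their reading is None.
At some moment in a run one of guard may be knocked a few centimetres aside while the robot is not near it.
It also fails if it takes over 210 s, if anything falls off the work surface, if the arm or the gripper's body presses on something with over 40 N, if the wrist force passes 120 N, or if a joint passes its speed limit or range.

ROBOT

A 6-joint arm with a two-finger parallel gripper is mounted at the origin on the work surface. World frame = base frame: x ahead of the robot, y to its left, z up, the work surface at z = 0. Lengths are in m, angles in rad, forces in N, time in s.
With the tool pointing down it reaches from about 0.25 to 0.775 m from the base axis. Payload 4 kg.
Tool frame: the origin (TCP) lies at the very end of the fingers, on their centre line; the grasp point (between the pads) lies 19 mm behind it; z points along the fingers, y is the line along which they close (so a half turn about z gives the same grasp; the last joint's range is limited). The gripper opens to 94 mm and grips with 3 to 60 N. Pads are 16 mm wide; open, the fingers measure 119 mm over their backs; the gripper's body (75 mm by 177 mm) begins 78 mm behind the grasp point.
Start: joints at [1.205, 0.087, 1.371, -0, 1.684, -0.103], TCP at [0.143, 0.531, 0.17] pointing down, gripper open.
Joint ranges: [-3.1, 3.1], [-0.76, 2.03], [0.27, 2.55], [-1.08, 4.22], [0.17, 2.65], [-2.57, 2.57]. Speed limits (rad/s): [2.79, 2.79, 3.14, 3.14, 3.14, 3.14].

INTERFACE

Orientations are given as a rotation vector (axis times angle).
In Python, from workcell import ctrl gives the robot as it stands.
- The arm moves only by the shell command python3 -m pendant 'ROWS' [FORCE]. ROWS is JSON, one flat list of numbers, 5 for each row, row after row: the opening, from -1 (shut) to 1 (fully open), then the shift along the tool's x, y, z scaled (see below), then the turn about the tool's z scaled (see below). A call has exactly 8 rows; each row shifts and turns the commanded pose from where the row before left it, along the tool's axes as they then stand; what a row does not reach is not made up. The controller multiplies each number of a shift by 50 mm and each number of a turn by 5 degrees. A row lasts 1/10 s, in which the tool goes at most 50 mm and 8.59 degrees, less where a joint would pass 70% of its speed; a pose out of reach is approached as far as the arm can. A call with a number of a shift or a turn outside -1 to 1 is refused whole. A call with a gripper value outside its range is refused whole. The fingers move at their own pace and stop on an object; FORCE is the grip in N (left out, the last holds). Time passes only in rows, so rows that do not move let the fingers close, or fill a call up. It gives the time, the measured TCP pose, the force, the opening and the grip force at its end, in the units of the state.
- ctrl.observe(): the state, without advancing time (a new reading comes with each control period).
- ctrl.grab_frame(name): name is "side" or "top"; returns (picture, depth): 480x640x3 uint8, red, green, blue; 480x640 float32, m along the optical axis (not along the pixel's ray), 0 where there is no reading.
- ctrl.get_calibration(name): a dict with "fx", "fy", "cx", "cy" (pixels), "rvec" (rotation vector, rad) and "tvec" (3), from world to camera coordinates, as OpenCV has them. Camera axes: x right, y down, z forward; pixel columns grow to the right and rows downward; lengths in m; the calibration is good to about 2 mm. A picture is of the moment at which its call begins. get_calibration takes no time and is no camera call.
- ctrl.sign_off(): hands the job in; it is judged then, once.
The state is a dict: "clock": time; "joints": joint angles; "qvel": joint speeds; "joint_efforts": joint torques, N m; "eef_pos": TCP position; "tool_rot": TCP orientation; "force": force on the tool from outside, world axes, zero at the start; "moment": the same for the moment, N m; "gripper_width": finger opening in m; "grasp_force": force on a finger pad.
Only numpy, scipy, OpenCV 4.12 (cv2) and the standard library are available. Lean on these libraries where they do the work, as an engineer would, in place of code of your own. Each camera call takes 0.05 s, during which the arm holds its last target. There are 200 camera calls.

## Working session

There is one attempt and no reset: what is moved stays moved. The work goes in short steps, Python scripts to look and compute and a shell command to move; the robot and the scene stay as the last step left them, time stands still between calls to the robot, and variables do not carry over. Pictures are saved under pics/ and viewed, at most 17 in all, crops included, and the job is handed in when it is done.

```bash
ls; mkdir -p pics
cat > h.py <<'E'
import numpy as np, cv2, json
from scipy.spatial.transform import Rotation as R
from workcell import ctrl
def cal(n):
    c=ctrl.get_calibration(n); K=np.array([[c['fx'],0,c['cx']],[0,c['fy'],c['cy']],[0,0,1]])
    return K,cv2.Rodrigues(np.array(c['rvec'],float))[0],np.array(c['tvec'],float)
def grab(n,save=None):
    p,d=ctrl.grab_frame(n)
    if save: cv2.imwrite('pics/'+save,p[:,:,::-1]); np.save('pics/'+save[:-4]+'_d.npy',d)
    return p,d
def cloud(n,d):
    K,Rm,t=cal(n); v,u=np.mgrid[:480,:640]
    P=np.stack([(u-K[0,2])/K[0,0]*d,(v-K[1,2])/K[1,1]*d,d],-1)
    W=(P-t)@Rm; W[d==0]=np.nan; return W
def ray(n,u,v,z):
    K,Rm,t=cal(n); r=Rm.T@np.array([(u-K[0,2])/K[0,0],(v-K[1,2])/K[1,1],1]); c=-Rm.T@t
    return c+r*(z-c[2])/r[2]
def proj(n,X):
    K,Rm,t=cal(n); return cv2.projectPoints(np.array(X,float).reshape(-1,3),cv2.Rodrigues(Rm)[0],t,K,None)[0].reshape(-1,2)
E
python3 - <<'E'
from h import *
for n in('top','side'):
    grab(n,n+'0.png'); K,Rm,t=cal(n); print(n,K[0,0],-Rm.T@t,Rm[2])
s=ctrl.observe(); print(s)
E
```

```text
pics
top 536.688709247769 [0.27986547 0.07467066 1.6331315 ] [ 0.17267553  0.00974776 -0.98493053]
side 495.10348982275633 [ 0.06027242 -0.7798398   0.81126202] [ 0.40823065  0.71822619 -0.56347038]
{'clock': 0.1, 'joints': array([ 1.20492306e+00,  8.78730415e-02,  1.37204069e+00, -1.82381531e-05,
        1.68359243e+00, -1.03109185e-01]), 'qvel': array([ 0.00146147, -0.00195326, -0.00203925,  0.00067163, -0.00089618,
       -0.00039874]), 'joint_efforts': array([ 1.91824460e-03, -3.41255808e+01, -3.03300297e+01,  7.19217723e-02,
        3.04205215e-02, -9.94445622e-05]), 'eef_pos': array([0.14268547, 0.53061205, 0.16925735]), 'tool_rot': array([-4.11509507e-01, -3.11409267e+00,  2.92968670e-03]), 'force': array([ 0.63339942, -0.15562247, -0.60314175]), 'moment': array([-0.07001635,  0.07036864, -0.07066521]), 'grasp_force': 0.0, 'gripper_width': 0.09415119141885862}
```

View pics/top0.png

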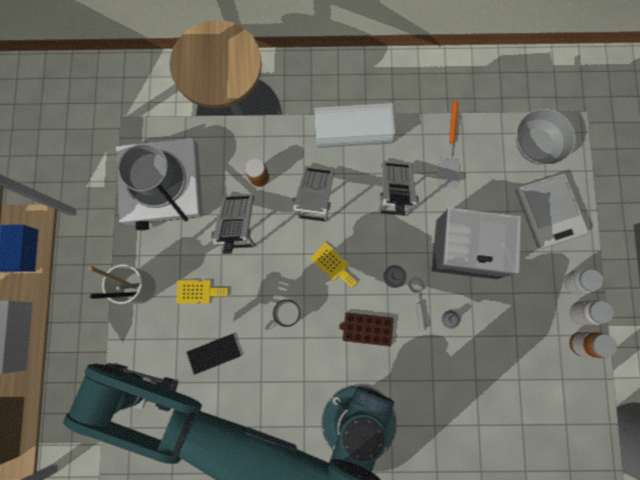

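View pics/side0.png

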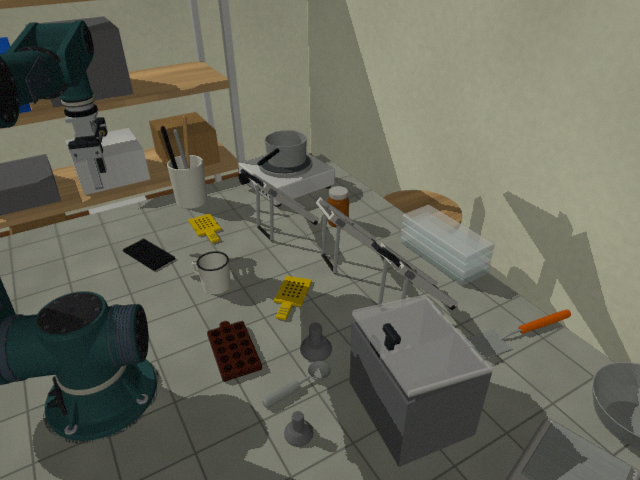

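Run:
```python
from h import *
p=cv2.imread('pics/top0.png'); q=cv2.imread('pics/side0.png')
a=cv2.resize(p[140:300,200:360],None,fx=2.5,fy=2.5,interpolation=2); b=cv2.resize(p[140:300,365:525],None,fx=2.5,fy=2.5,interpolation=2)
c=cv2.resize(q[150:270,225:385],None,fx=2.5,fy=2.5,interpolation=2)[:200]; 
c=cv2.resize(q[160:320,230:430],None,fx=2,fy=2,interpolation=2)[:200]
cv2.imwrite('pics/crop0.png',np.vstack([np.hstack([a,b]),np.hstack([cv2.resize(q[160:240,230:390],(400,200)),cv2.resize(q[230:310,360:520],(400,200))])]))
for n in('top','side'):
    d=np.load(f'pics/{n}0_d.npy'); W=cloud(n,d); 
    print(n,'caddy')
    m=(W[...,2]>0.15)&(W[...,2]<0.19)&(W[...,0]>0.3)&(W[...,1]<-0.1)&(W[...,1]>-0.6)&(W[...,0]<0.75)
    P=W[m]; 
    if len(P):
        r=cv2.minAreaRect(P[:,:2].astype(np.float32)*1000); print(r,cv2.boxPoints(r).round(),np.median(P[:,2]),len(P))
    m=(W[...,2]>0.191)&(W[...,2]<0.26)&(W[...,0]>0.3)&(W[...,1]<-0.15)&(W[...,1]>-0.6)&(W[...,0]<0.75)
    P=W[m]; print('handle',len(P),P.mean(0) if len(P) else 0, P.max(0) if len(P) else 0)
    # other objects: components in height
    z=W[...,2]
    m=((z>0.012)&(z<0.3)&(W[...,0]>0.2)&(W[...,0]<0.9)&(abs(W[...,1])<0.65)).astype(np.uint8)
    k,l,st,ce=cv2.connectedComponentsWithStats(m)
    for i in range(1,k):
        if st[i,4]>60:
            P=W[l==i]; print(i,st[i].tolist(),'min',P.min(0).round(3),'max',P.max(0).round(3),'top',P[P[:,2]>P[:,2].max()-.008].mean(0).round(3))
```

```text
top caddy
((527.9378051757812, -259.77264404296875), (372.3119201660156, 187.9975128173828), 73.50218200683594) [[ 385. -412.]
 [ 565. -465.]
 [ 671. -108.]
 [ 491.  -55.]] 0.18204138187660174 3920
handle 701 [ 0.45191062 -0.32220268  0.19788342] [ 0.61190841 -0.15130609  0.23678745]
1 [315, 116, 80, 32, 2189] min [ 0.833 -0.118  0.012] max [0.9   0.125 0.106] top [0.87  0.012 0.1  ]
2 [516, 118, 55, 47, 930] min [ 0.751 -0.65   0.012] max [ 0.9   -0.485  0.079] top [ 0.802 -0.558  0.074]
3 [448, 125, 8, 29, 112] min [ 0.808 -0.318  0.012] max [ 0.899 -0.294  0.025] top [ 0.866 -0.305  0.02 ]
17 [129, 138, 74, 92, 5041] min [0.571 0.473 0.012] max [0.867 0.65  0.177] top [0.638 0.526 0.172]
38 [245, 158, 24, 29, 511] min [0.708 0.271 0.012] max [0.801 0.334 0.12 ] top [0.741 0.302 0.114]
42 [377, 160, 42, 56, 1581] min [ 0.57  -0.173  0.012] max [ 0.787 -0.06   0.226] top [ 0.578 -0.107  0.222]
47 [291, 165, 43, 57, 1537] min [0.585 0.07  0.012] max [0.773 0.189 0.196] top [0.603 0.122 0.19 ]
57 [515, 173, 59, 76, 3053] min [ 0.504 -0.65   0.013] max [ 0.737 -0.491  0.054] top [ 0.64
[... 2238 characters left out ...]
x [ 0.9   -0.301  0.022] top [ 0.87  -0.314  0.018]
54 [207, 321, 55, 57, 2039] min [ 0.218 -0.111  0.012] max [0.316 0.055 0.024] top [ 0.267 -0.035  0.018]
55 [300, 322, 31, 36, 675] min [ 0.391 -0.151  0.012] max [ 0.455 -0.092  0.073] top [ 0.423 -0.119  0.069]
60 [262, 360, 70, 46, 454] min [ 0.264 -0.204  0.012] max [ 0.423 -0.154  0.023] top [ 0.307 -0.192  0.018]
61 [592, 362, 48, 87, 2156] min [ 0.749 -0.62   0.012] max [ 0.9   -0.491  0.073] top [ 0.806 -0.534  0.068]
66 [285, 411, 26, 32, 532] min [ 0.27  -0.305  0.012] max [ 0.318 -0.256  0.057] top [ 0.294 -0.281  0.053]
67 [505, 418, 135, 62, 4713] min [ 0.537 -0.65   0.023] max [ 0.734 -0.498  0.044] top [ 0.652 -0.577  0.04 ]
```

View pics/crop0.png

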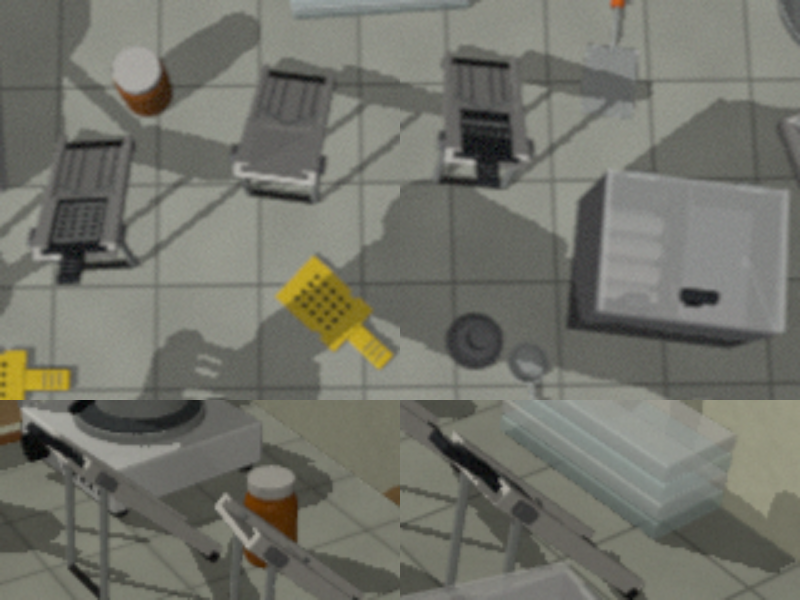

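Run:
```python
from h import *
for n in('top','side'):
    p=cv2.imread(f'pics/{n}0.png').astype(int); W=cloud(n,np.load(f'pics/{n}0_d.npy')); x,y,z=np.moveaxis(W,-1,0)
    b=(abs(z)<.012)&(x>.3)&(x<.8)&(y<.4)&(y>-.6); print(n,'bench',np.median(z[b]),len(z[b]))
    m=(z>.16)&(z<.21)&(x>.4)&(x<.62)&(y<-.215)&(y>-.46)
    P=W[m]
    for _ in range(4):
        c,*_r=np.linalg.lstsq(np.c_[P[:,:2],np.ones(len(P))],P[:,2],rcond=None); r=P[:,2]-np.c_[P[:,:2],np.ones(len(P))]@c; P=P[abs(r)<.004]
    print('plane',c,len(P),'tilt',np.hypot(*c[:2]), 'dir',np.degrees(np.arctan2(c[1],c[0])))
    r=cv2.minAreaRect(P[:,:2].astype(np.float32)*1000); bp=cv2.boxPoints(r); print(r[1:],np.array(r[0]),bp.round().tolist(),[round(float(q@c[:2]/1000+c[2]),4) for q in bp])
    g=p.sum(2)
    hm=(z>.195)&(x>.4)&(x<.55)&(y<-.25)&(y>-.4)&(g<150); H=W[hm]; print('handle',hm.sum(),H.mean(0),H[H[:,2]>np.percentile(H[:,2],70)].mean(0)); 
    rr=cv2.minAreaRect(H[:,:2].astype(np.float32)*1000);print(rr)
    for nm,(x0,x1,y0,y1) in dict(L=(.42,.58,.28,.43),R=(.5,.68,-.18,-.05)).items():
        t=(z>.17)&(x>x0)&(x<x1)&(y>y0)&(y<y1); T=W[t&(g<170)]; 
        for lo,hi in((.17,.19),(.19,.2),(.2,.21),(.21,.22),(.22,.24)):
            S=T[(T[:,2]>lo)&(T[:,2]<hi)]; 
            if len(S)>3: print(nm,lo,len(S),S.mean(0).round(4),'y',S[:,1].min().round(3),S[:,1].max().round(3))
```

```text
top bench 0.001024068330206345 38692
plane [-0.08853826  0.0108011   0.23263416] 2988 tilt 0.08919466300129933 dir 173.0446506829855
((200.3857879638672, 164.4361572265625), 82.21890258789062) [ 509.07879639 -333.5539856 ] [[414.0, -422.0], [577.0, -444.0], [604.0, -245.0], [441.0, -223.0]] [0.1914, 0.1768, 0.1765, 0.1912]
handle 64 [ 0.44963898 -0.32375874  0.2255932 ] [ 0.45007305 -0.32337798  0.23092938]
((449.7222595214844, -324.3333435058594), (36.34467697143555, 11.55253791809082), 83.33206939697266)
L 0.17 85 [0.5187 0.3584 0.1819] y 0.324 0.388
L 0.19 27 [0.5075 0.3532 0.1954] y 0.326 0.367
L 0.2 25 [0.4989 0.3531 0.204 ] y 0.344 0.367
L 0.21 30 [0.488  0.3537 0.215 ] y 0.342 0.365
L 0.22 25 [0.4785 0.355  0.2239] y 0.346 0.365
R 0.17 106 [ 0.6188 -0.1141  0.1793] y -0.145 -0.083
R 0.19 16 [ 0.6071 -0.1104  0.1946] y -0.121 -0.094
R 0.2 25 [ 0.5969 -0.1095  0.2045] y -0.12 -0.1
R 0.21 24 [ 0.5851 -0.1082  0.2154] y -0.119 -0.095
R 0.22 26 [ 0.5776 -0.1064  0.2228] y -0.118 -0.095
side bench 5.647444249771457e-05 40544
plane [-0.0907254   0.01757202  0.2355844 ] 5700 tilt 0.09
[... 210 characters left out ...]
754, 0.1766, 0.1918]
handle 275 [ 0.44652411 -0.33373195  0.2191755 ] [ 0.44871209 -0.33240065  0.22731019]
((448.4168701171875, -331.8465881347656), (37.556068420410156, 15.96631145477295), 84.68855285644531)
L 0.17 33 [0.5119 0.34   0.1817] y 0.318 0.391
L 0.19 16 [0.4995 0.341  0.1949] y 0.337 0.35
L 0.2 19 [0.4891 0.3411 0.2048] y 0.338 0.345
L 0.21 20 [0.4774 0.3426 0.2158] y 0.335 0.355
L 0.22 7 [0.474  0.3458 0.2218] y 0.336 0.356
R 0.17 76 [ 0.612  -0.1297  0.1802] y -0.172 -0.083
R 0.19 23 [ 0.5983 -0.1234  0.195 ] y -0.128 -0.106
R 0.2 31 [ 0.589  -0.1231  0.2053] y -0.127 -0.109
R 0.21 41 [ 0.5756 -0.1188  0.2161] y -0.126 -0.102
R 0.22 22 [ 0.5747 -0.1123  0.2214] y -0.124 -0.101
```

```bash
cat >> h.py <<'E'
def to(x,y,z,yaw=None):
    """remaining turn (units of 5deg) and shift (units of 50mm) in tool axes after the turn; yaw=world angle of tool y, deg"""
    s=ctrl.observe(); M=R.from_rotvec(s['tool_rot']).as_matrix(); y0=np.degrees(np.arctan2(M[1,1],M[0,1])); t=0
    if yaw is not None:
        t=-((yaw-y0+90)%180-90); M=M@R.from_rotvec([0,0,np.radians(t)]).as_matrix()
    d=M.T@(np.array([x,y,z])-s['eef_pos'])/.05
    print('clock %.1f pos %s yaw %.1f turn %.2f shift %s q6 %.2f f %s w %.3f gf %.1f'%(s['clock'],s['eef_pos'].round(4),y0,t/5,d.round(3),s['joints'][5],s['force'].round(1),s['gripper_width'],s['grasp_force']))
E
python3 -c "
from h import *
to(.4505,-.328,.30,82.4)
for n,a in dict(L=(.46,.7,.28,.43),R=(.56,.8,-.19,-.04),M=(.57,.8,.05,.2)).items():
  for c in('top','side'):
    W=cloud(c,np.load(f'pics/{c}0_d.npy')).reshape(-1,3); P=W[(W[:,0]>a[0])&(W[:,0]<a[1])&(W[:,1]>a[2])&(W[:,1]<a[3])&(W[:,2]>.04)&(W[:,2]<.2)]
    for _ in range(5):
        A=np.c_[P[:,:2],np.ones(len(P))]; k=np.linalg.lstsq(A,P[:,2],rcond=None)[0]; P=P[abs(P[:,2]-A@k)<.008]
    r=cv2.minAreaRect(P[:,:2].astype(np.float32)*1000); print(n,c,len(P),k.round(3),'downhill deg',np.degrees(np.arctan2(-k[1],-k[0])).round(1),r)
"
python3 -m pendant '[1,0,0,-0.9,-0.5, 1,0,0,-0.9,-0.5, 1,0,0,-0.8,-0.5, 1,-0.2,-0.4,0,0, 1,-0.35,-0.67,0,0, 1,-0.35,-0.67,0,0, 1,-0.35,-0.67,0,0, 1,-0.35,-0.67,0,0]' 30
python3 -c "
from h import *
to(.4505,-.328,.30,82.4)"
```

```text
clock 0.1 pos [0.1427 0.5306 0.1693] yaw 74.9 turn -1.49 shift [ -8.372 -16.212  -2.588] q6 -0.10 f [ 0.6 -0.2 -0.6] w 0.094 gf 0.0
L top 914 [-1.041  0.067  0.699] downhill deg -3.7 ((579.6424560546875, 357.46685791015625), (107.5208740234375, 164.56072998046875), 88.59546661376953)
L side 165 [-0.693 -0.155  0.558] downhill deg 12.6 ((592.7606811523438, 350.4913635253906), (136.92147827148438, 93.08501434326172), 2.713860034942627)
R top 622 [-0.973  0.06   0.786] downhill deg -3.5 ((683.251953125, -119.18580627441406), (106.40406036376953, 161.89137268066406), 84.36554718017578)
R side 293 [-0.812 -0.068  0.649] downhill deg 4.8 ((680.0318603515625, -129.21588134765625), (98.01227569580078, 158.3739776611328), 83.63497924804688)
M top 738 [-0.946  0.15   0.721] downhill deg -9.0 ((661.932373046875, 123.71859741210938), (108.08983612060547, 152.5460662841797), 76.61859893798828)
M side 217 [-0.661  0.065  0.536] downhill deg -5.6 ((671.81689453125, 118.03368377685547), (95.2137451171875, 131.04444885253906), 81.8275146484375)
clock: 0.9
eef_pos: [0.202, 0.3664, 0.2997]
tool_rot: [-0.206, -3.135, 0.001]
force: [-0.1, 0.7, -0.2]
gripper_width: 0.0939
grasp_force: 0.0
clock 0.9 pos [0.202  0.3664 0.2997] yaw 82.5 turn 0.02 shift [-6.7630e+00 -1.3109e+01  3.0000e-03] q6 -0.51 f [-0.1  0.7 -0.2] w 0.094 gf 0.0
```

```bash
python3 -m pendant '[1,-0.36,-0.7,0,0, 1,-0.36,-0.7,0,0, 1,-0.36,-0.7,0,0, 1,-0.36,-0.7,0,0, 1,-0.36,-0.7,0,0, 1,-0.36,-0.7,0,0, 1,-0.36,-0.7,0,0, 1,-0.36,-0.7,0,0]' >/dev/null
python3 -m pendant '[1,-0.36,-0.7,0,0, 1,-0.36,-0.7,0,0, 1,-0.36,-0.7,0,0, 1,-0.36,-0.7,0,0, 1,-0.36,-0.7,0,0, 1,-0.36,-0.7,0,0, 1,-0.36,-0.7,0,0, 1,-0.3,-0.6,0,0]'
python3 -c "
from h import *
to(.4505,-.328,.30,82.4)"
```

```text
clock: 2.5
eef_pos: [0.4115, -0.2216, 0.2993]
tool_rot: [-0.209, -3.133, -0.001]
force: [0.4, -0.1, -0.0]
gripper_width: 0.0937
grasp_force: 0.0
clock 2.5 pos [ 0.4115 -0.2216  0.2993] yaw 82.4 turn -0.00 shift [-1.054 -2.007 -0.016] q6 -2.05 f [ 0.4 -0.1 -0. ] w 0.094 gf 0.0
```

```bash
python3 -m pendant '[1,-0.26,-0.5,0,0, 1,-0.26,-0.5,0,0, 1,-0.26,-0.5,0,0, 1,-0.27,-0.5,0,0, 1,0,0,0.4,0, 1,0,0,0.4,0, 1,0,0,0,0, 1,0,0,0,0]'
python3 -c "
from h import *
to(.4505,-.328,.202,82.4); grab('side','side1.png')
p=cv2.imread('pics/side1.png'); cv2.imwrite('pics/c1.png',cv2.resize(p[230:430,300:500],None,fx=2.5,fy=2.5))"
```

```text
clock: 3.3
eef_pos: [0.4501, -0.3255, 0.2599]
tool_rot: [-0.207, -3.134, -0.002]
force: [-0.4, -0.4, -0.5]
gripper_width: 0.094
grasp_force: 0.0
clock 3.3 pos [ 0.4501 -0.3255  0.2599] yaw 82.4 turn 0.01 shift [-0.015 -0.05   1.157] q6 -2.17 f [-0.4 -0.4 -0.5] w 0.094 gf 0.0
```

View pics/c1.png

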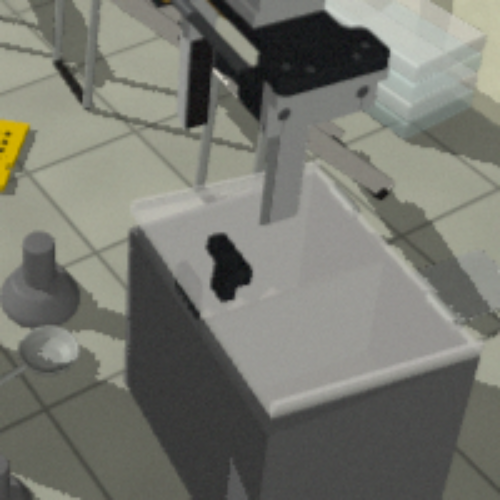

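```bash
python3 -c "
from h import *
print(ray('side',300+218/2.5,230+240/2.5,.226),ray('side',300+240/2.5,230+270/2.5,.226), ray('top',484,259,.226))
print((proj('side',[[.4501,-.3255,.26],[.4505,-.328,.2185],[.456,-.288,.26],[.444,-.372,.26]])-[300,230])*2.5)"
```

```text
[ 0.45095812 -0.31763522  0.226     ] [ 0.44676979 -0.34686161  0.226     ] [ 0.44831125 -0.32394429  0.226     ]
[[227.68802802 209.59089678]
 [226.14193892 258.05555754]
 [200.6726931  173.14488401]
 [265.65540823 257.95830994]]
```

```bash
python3 -m pendant '[1,0,-0.05,0.3,0, 1,0,0,0.3,0, 1,0,0,0.3,0, 1,0,0,0.26,0, -1,0,0,0,0, -1,0,0,0,0, -1,0,0,0,0, -1,0,0,0,0]' 40
python3 -c "
from h import *
to(.4505,-.328,.202,82.4)
# arc in tool units from current grasp point
h=.14;n=.036
f=lambda a: np.array([-h*np.cos(a)+n*np.sin(a), h*np.sin(a)+n*np.cos(a)])
A=np.linspace(.09,1.75,17); Q=np.array([f(a) for a in A]); D=np.diff(Q,axis=0)/.05
print(np.c_[A[1:],-D[:,0],-D[:,1]].round(2).tolist())
"
```

```text
clock: 4.15
eef_pos: [0.4505, -0.3286, 0.2034]
tool_rot: [0.207, 3.133, -0.002]
force: [-1.3, -0.1, 0.0]
gripper_width: 0.0657
grasp_force: 0.0
clock 4.2 pos [ 0.4505 -0.3286  0.2034] yaw 82.4 turn 0.01 shift [0.001 0.012 0.028] q6 -2.17 f [-1.3 -0.1  0. ] w 0.066 gf 0.0
[[0.19, -0.11, -0.28], [0.3, -0.14, -0.26], [0.4, -0.17, -0.25], [0.5, -0.19, -0.23], [0.61, -0.22, -0.21], [0.71, -0.24, -0.18], [0.82, -0.25, -0.16], [0.92, -0.27, -0.13], [1.02, -0.28, -0.1], [1.13, -0.29, -0.07], [1.23, -0.3, -0.04], [1.34, -0.3, -0.01], [1.44, -0.3, 0.02], [1.54, -0.3, 0.05], [1.65, -0.29, 0.08], [1.75, -0.28, 0.11]]
```

```bash
python3 -m pendant '[-1,0,0,0,0, -1,0,0,0,0, -1,0,0,0,0, -1,0,0,0,0, -1,0,0,0,0, -1,0,0,0,0, -1,-0.11,0,-0.28,0, -1,-0.14,0,-0.26,0]' 40
```

```text
clock: 4.95
eef_pos: [0.4622, -0.3297, 0.2293]
tool_rot: [-0.208, -3.134, -0.001]
force: [0.3, -0.0, 0.3]
gripper_width: 0.002
grasp_force: 0.0
```

```bash
python3 -c "
from h import *
grab('side','side2.png');grab('top','top2.png')
p=cv2.imread('pics/side2.png'); q=cv2.imread('pics/top2.png')
cv2.imwrite('pics/c2.png',np.hstack([cv2.resize(p[230:430,300:460],(400,500)),cv2.resize(q[160:360,400:560],(400,500))]))"
```

```text
(no output)
```

View pics/c2.png

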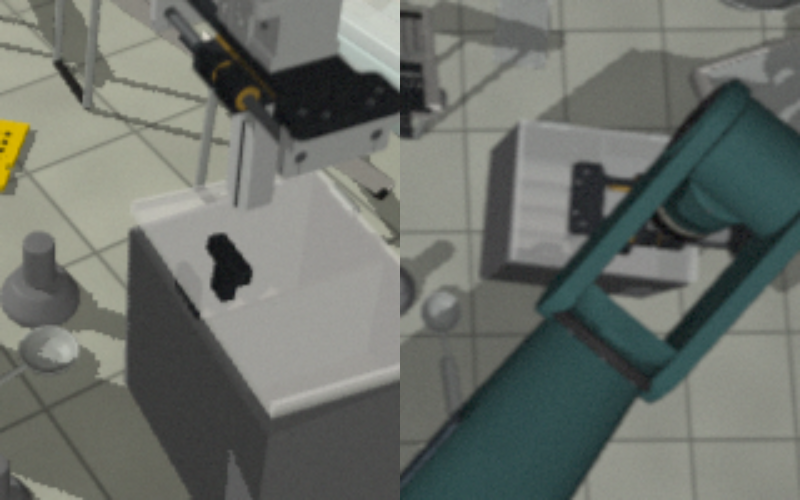

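```bash
python3 -c "
from h import *
s=ctrl.observe();print(s['eef_pos'],s['joints'])
W=cloud('side',np.load('pics/side2_d.npy'))
for v in range(290,325,3): print(v,[ (u,W[v,u].round(3).tolist()) for u in (394,398,402)])
print(proj('side',s['eef_pos']))
# bench check ray on known lid corners side vs top
"
```

```text
[ 0.4635877  -0.33051831  0.23118101] [-7.19076035e-01  1.24061838e-01  1.21090736e+00  1.96121947e-04
  1.80282986e+00 -2.15835314e+00]
290 [(394, [0.453, -0.323, 0.307]), (398, [0.452, -0.334, 0.315]), (402, [0.454, -0.341, 0.32])]
293 [(394, [0.453, -0.324, 0.301]), (398, [0.451, -0.336, 0.311]), (402, [0.454, -0.342, 0.315])]
296 [(394, [0.453, -0.325, 0.296]), (398, [0.452, -0.336, 0.304]), (402, [0.455, -0.342, 0.308])]
299 [(394, [0.453, -0.326, 0.291]), (398, [0.45, -0.339, 0.302]), (402, [0.455, -0.342, 0.301])]
302 [(394, [0.453, -0.326, 0.285]), (398, [0.451, -0.339, 0.295]), (402, [0.455, -0.343, 0.296])]
305 [(394, [0.454, -0.326, 0.278]), (398, [0.451, -0.339, 0.289]), (402, [0.455, -0.343, 0.29])]
308 [(394, [0.454, -0.327, 0.272]), (398, [0.45, -0.34, 0.284]), (402, [0.457, -0.342, 0.282])]
311 [(394, [0.455, -0.327, 0.265]), (398, [0.45, -0.341, 0.279]), (402, [0.457, -0.343, 0.277])]
314 [(394, [0.507, -0.267, 0.185]), (398, [0.514, -0.271, 0.185]), (402, [0.52, -0.274, 0.185])]
317 [(394, [0.504, -0.272, 0.183]), (398, [0.509, -0.276, 0.185]), (402, [0.516, -0.279, 0.183])]
320 [(394, [0.497, -0.281, 0.187]), (398, [0.505, -0.282, 0.183]), (402, [0.51, -0.287, 0.186])]
323 [(394, [0.491, -0.288, 0.188]), (398, [0.499, -0.289, 0.185]), (402, [0.507, -0.292, 0.183])]
[[398.32200796 325.68598592]]
```

```bash
python3 -c "
from h import *
print(proj('side',[[.1427,.5306,.1693],[.1427,.5306,.2]]),proj('top',[.1427,.5306,.1693]))
W=cloud('side',np.load('pics/side0_d.npy'));p=cv2.imread('pics/side0.png')
m=(abs(W[...,0]-.143)<.06)&(abs(W[...,1]-.53)<.1)&(W[...,2]>.1)&(W[...,2]<.4)
P=W[m]; print(len(P)); 
for lo in np.arange(.14,.34,.02):
  S=P[(P[:,2]>=lo)&(P[:,2]<lo+.02)]
  if len(S): print(lo.round(2),len(S),S.min(0).round(3),S.max(0).round(3))
W=cloud('side',np.load('pics/side2_d.npy'))
m=(abs(W[...,0]-.4636)<.03)&(abs(W[...,1]+.3305)<.04)&(W[...,2]>.236)&(W[...,2]<.4)
P=W[m]
for lo in np.arange(.23,.37,.01):
  S=P[(P[:,2]>=lo)&(P[:,2]<lo+.01)]
  if len(S): print(lo.round(2),len(S),S.min(0).round(3),S.max(0).round(3),S.mean(0).round(3))
"
```

```text
[[104.57063972 191.33271476]
 [101.60827832 181.2079299 ]] [[161.73562814 379.73896933]]
1953
0.2 81 [0.118 0.468 0.204] [0.166 0.584 0.22 ]
0.22 117 [0.118 0.468 0.22 ] [0.166 0.584 0.24 ]
0.24 90 [0.118 0.467 0.24 ] [0.166 0.585 0.26 ]
0.26 68 [0.118 0.465 0.26 ] [0.138 0.481 0.279]
0.28 47 [0.118 0.456 0.28 ] [0.139 0.48  0.3  ]
0.3 296 [0.089 0.439 0.3  ] [0.196 0.601 0.32 ]
0.32 306 [0.088 0.433 0.32 ] [0.197 0.604 0.34 ]
0.26 11 [ 0.451 -0.336  0.264] [ 0.455 -0.318  0.27 ] [ 0.454 -0.327  0.267]
0.27 71 [ 0.45  -0.345  0.27 ] [ 0.469 -0.317  0.28 ] [ 0.456 -0.334  0.276]
0.28 91 [ 0.45  -0.345  0.28 ] [ 0.469 -0.317  0.29 ] [ 0.456 -0.336  0.285]
0.29 95 [ 0.45  -0.345  0.29 ] [ 0.469 -0.314  0.3  ] [ 0.456 -0.336  0.295]
0.3 95 [ 0.45  -0.345  0.3  ] [ 0.469 -0.317  0.31 ] [ 0.457 -0.336  0.305]
0.31 100 [ 0.45  -0.346  0.31 ] [ 0.471 -0.315  0.32 ] [ 0.457 -0.336  0.315]
0.32 89 [ 0.449 -0.345  0.32 ] [ 0.469 -0.316  0.33 ] [ 0.456 -0.336  0.325]
0.33 71 [ 0.45  -0.345  0.33 ] [ 0.463 -0.317  0.34 ] [ 0.454 -0.335  0.334]
0.34 24 [ 0.448 -0.344  0.34 ] [ 0.455 -0.326  0.349] [ 0.452 -0.337  0.343]
0.35 2 [ 0.452 -0.354  0.359] [ 0.453 -0.352  0.36 ] [ 0.453 -0.353  0.359]
0.36 23 [ 0.434 -0.354  0.36 ] [ 0.454 -0.35   0.37 ] [ 0.449 -0.352  0.366]
```

```bash
sed -i "s/d=M.T@(np.array(\[x,y,z\])-s\['eef_pos'\])/d=M.T@(np.array([x,y,z-.033])-s['eef_pos'])/" h.py
python3 -m pendant '[0.6,0.25,0,0,0, 0.6,0,0,0,0, 0.6,0,0,0,0, 0.6,0,0,0,0, 0.6,0,0,0,0, 0.6,0,0,0,0, 0.6,0,0,0,0, 0.6,0,0,0,0]' 40
python3 -m pendant '[0.6,0,0,0,0, 0.6,0,0,0,0, 0.6,0,0,0,0, 0.6,0,0,0.3,0, 0.6,0,0,0.3,0, 0.6,0,0,0.3,0, 0.6,0,0,0.1,0, 0.6,0,0,0.1,0]'
python3 -c "
from h import *
to(.4505,-.328,.2025,82.4)"
```

```text
clock: 5.85
eef_pos: [0.4501, -0.3282, 0.2292]
tool_rot: [0.207, 3.135, 0.0]
force: [-0.0, 0.3, -0.6]
gripper_width: 0.0614
grasp_force: 0.0
clock: 6.65
eef_pos: [0.4498, -0.328, 0.1732]
tool_rot: [-0.207, -3.134, -0.001]
force: [-0.2, 0.7, 0.2]
gripper_width: 0.0754
grasp_force: 0.0
clock 6.7 pos [ 0.4498 -0.328   0.1732] yaw 82.4 turn 0.01 shift [-0.015  0.001  0.074] q6 -2.17 f [-0.2  0.7  0.2] w 0.075 gf 0.0
```

```bash
python3 -m pendant '[-1,0,0,0.07,0, -1,0,0,0,0, -1,0,0,0,0, -1,0,0,0,0, -1,0,0,0,0, -1,0,0,0,0, -1,0,0,0,0, -1,0,0,0,0]' 40
```

```text
clock: 7.45
eef_pos: [0.4501, -0.3296, 0.1713]
tool_rot: [0.208, 3.134, -0.004]
force: [0.9, -6.1, 0.4]
gripper_width: 0.0397
grasp_force: 40.0
```

```bash
python3 -m pendant '[-1,-0.11,0,-0.28,0, -1,-0.14,0,-0.26,0, -1,-0.17,0,-0.25,0, -1,-0.19,0,-0.23,0, -1,-0.22,0,-0.21,0, -1,-0.24,0,-0.18,0, -1,-0.25,0,-0.16,0, -1,-0.27,0,-0.13,0]'
python3 -c "
from h import *
to(.4505,-.328,.2025,82.4)"
```

```text
clock: 8.25
eef_pos: [0.5264, -0.3397, 0.2533]
tool_rot: [-0.211, -3.126, -0.001]
force: [-4.4, -5.5, -5.3]
gripper_width: 0.0397
grasp_force: 40.0
clock 8.2 pos [ 0.5264 -0.3397  0.2533] yaw 82.3 turn -0.02 shift [1.523 0.032 1.689] q6 -2.10 f [-4.4 -5.5 -5.3] w 0.040 gf 40.0
```

```bash
python3 -m pendant '[-1,-0.28,0,-0.1,0, -1,-0.29,0,-0.07,0, -1,-0.3,0,-0.04,0, -1,-0.3,0,-0.01,0, -1,-0.3,0,0.02,0, -1,-0.3,0,0.05,0, -1,-0.29,0,0.08,0, -1,-0.28,0,0.11,0]'
python3 -m pendant '[-1,0,0,0,0, 0.3,0,0,0,0, 0.3,0,0,0,0, 0.3,0,0,0,0, 0.3,0,0,0,0, 0.3,0,0,0,0, 0.3,0,0,-0.4,0, 0.3,0,0,-0.8,0]'
python3 -c "
from h import *
to(.4505,-.328,.2025,82.4)"
```

```text
clock: 9.05
eef_pos: [0.644, -0.3557, 0.2557]
tool_rot: [0.211, 3.134, -0.005]
force: [-2.1, -5.8, 5.3]
gripper_width: 0.039
grasp_force: 40.0
clock: 9.85
eef_pos: [0.6434, -0.3529, 0.3084]
tool_rot: [-0.206, -3.124, -0.01]
force: [0.7, 0.0, -0.8]
gripper_width: 0.0611
grasp_force: 0.0
clock 9.8 pos [ 0.6434 -0.3529  0.3084] yaw 82.5 turn 0.01 shift [ 3.86  -0.032  2.82 ] q6 -2.02 f [ 0.7  0.  -0.8] w 0.061 gf 0.0
```

```bash
python3 -m pendant '[0.3,0,0,-0.8,0, 0.3,0,0,-0.6,0, 0.3,0.5,0.5,0,0, 0.3,0.5,0.8,0,0, 0.3,0.5,0.8,0,0, 0.3,0.5,0.8,0,0, 0.3,0.5,0.8,0,0, 0.3,0,0,0,0]'
python3 -c "
from h import *
to(.56,-.107,.34,82.4)
for n,a in dict(L=(.46,.7,.28,.43,.698),R=(.56,.8,-.19,-.04,.796)).items():
    W=cloud('top',np.load('pics/top0_d.npy')).reshape(-1,3); P=W[(W[:,0]>a[0])&(W[:,0]<a[1])&(W[:,1]>a[2])&(W[:,1]<a[3])&(W[:,2]>.02)]
    P=P[abs(P[:,0]+P[:,2]-a[4])<.02]
    x0=a[4]-.16
    B=[]
    for lo in np.arange(x0,x0+.13,.01):
        S=P[(P[:,0]>=lo)&(P[:,0]<lo+.01)]; 
        if len(S)>10: B.append((lo+.005,(S[:,1].min()+S[:,1].max())/2,S[:,1].max()-S[:,1].min(),np.median(S[:,0]+S[:,2])))
    B=np.array(B); print(n,B.round(3).tolist()); g=(abs(B[:,2]-.093)<.012); k=np.polyfit(B[g,0],B[g,1],1); print(np.degrees(np.arctan(k[0])),np.polyval(k,x0-.03))
grab('side','side3.png')
p=cv2.imread('pics/side3.png'); cv2.imwrite('pics/c3.png',cv2.resize(p[180:420,280:520],(600,600)))
"
```

```text
clock: 10.65
eef_pos: [0.5286, -0.1417, 0.3703]
tool_rot: [0.197, 3.116, -0.01]
force: [-0.3, 0.1, 0.2]
gripper_width: 0.0611
grasp_force: 0.0
clock 10.7 pos [ 0.5286 -0.1417  0.3703] yaw 82.8 turn 0.07 shift [-0.505  0.777  1.272] q6 -1.81 f [-0.3  0.1  0.2] w 0.061 gf 0.0
L [[0.543, 0.358, 0.104, 0.704], [0.553, 0.356, 0.098, 0.703], [0.563, 0.361, 0.094, 0.704], [0.573, 0.36, 0.094, 0.703], [0.583, 0.361, 0.093, 0.702], [0.593, 0.36, 0.092, 0.701], [0.603, 0.361, 0.093, 0.695], [0.613, 0.361, 0.09, 0.695], [0.623, 0.362, 0.092, 0.692], [0.633, 0.363, 0.092, 0.694], [0.643, 0.363, 0.091, 0.692], [0.653, 0.363, 0.092, 0.694], [0.663, 0.364, 0.091, 0.692]]
2.8943855009231947 0.356122263768632
R [[0.641, -0.113, 0.105, 0.8], [0.651, -0.111, 0.099, 0.802], [0.661, -0.116, 0.092, 0.801], [0.671, -0.117, 0.092, 0.8], [0.681, -0.118, 0.093, 0.799], [0.691, -0.119, 0.091, 0.798], [0.701, -0.12, 0.093, 0.795], [0.711, -0.122, 0.094, 0.791], [0.721, -0.121, 0.09, 0.791], [0.731, -0.123, 0.091, 0.79], [0.741, -0.124, 0.092, 0.79], [0.751, -0.125, 0.092, 0.791], [0.761, -0.125, 0.09, 0.791]]
-6.440250499333777 -0.1087555518283078
```

View pics/c3.png

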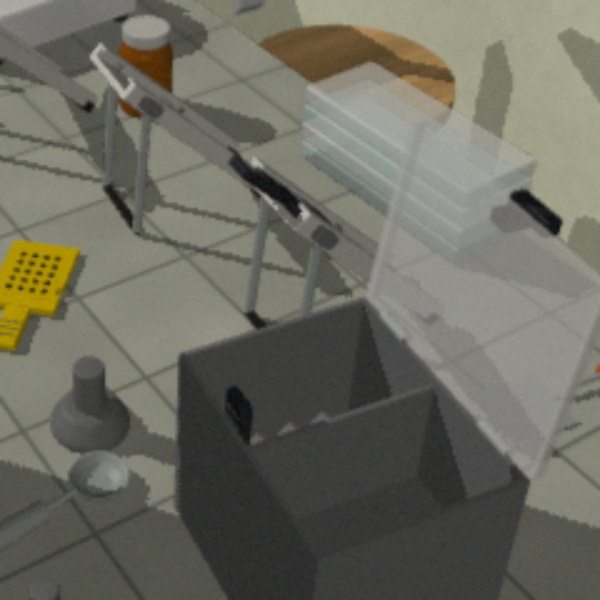

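```bash
python3 -m pendant '[0.3,-0.4,0.2,0.2,-0.2, 0.3,-0.4,0.2,0.3,0, 0.3,-0.35,0.2,0.3,0, 0.3,0,0.2,0.2,0, 0.3,0,0,0.2,0, 0.3,0,0,0.2,0, 0.3,0,0,0,0, 0.3,0,0,0,0]'
python3 -c "
from h import *
to(.589,-.1085,.182,83.6)"
```

```text
clock: 11.5
eef_pos: [0.5934, -0.1148, 0.298]
tool_rot: [0.18, 3.121, -0.011]
force: [0.3, 0.3, 0.4]
gripper_width: 0.0611
grasp_force: 0.0
clock 11.5 pos [ 0.5934 -0.1148  0.298 ] yaw 83.4 turn -0.04 shift [0.147 0.133 2.978] q6 -1.74 f [0.3 0.3 0.4] w 0.061 gf 0.0
```

```bash
python3 -m pendant '[0.3,0.15,0.13,0.3,0, 0.3,0,0,0.45,0, 0.3,0,0,0.45,0, 0.3,0,0,0.45,0, 0.3,0,0,0.45,0, 0.3,0,0,0.45,0, 0.3,0,0,0.43,0, 0.3,0,0,0,0]'
python3 -c "
from h import *
to(.589,-.1085,.182,83.6); grab('side','side4.png')
p=cv2.imread('pics/side4.png'); cv2.imwrite('pics/c4.png',cv2.resize(p[200:320,320:440],(600,600)))"
```

```text
clock: 12.3
eef_pos: [0.5873, -0.1079, 0.1455]
tool_rot: [0.18, 3.127, -0.009]
force: [-0.9, 0.3, 0.5]
gripper_width: 0.0611
grasp_force: 0.0
clock 12.3 pos [ 0.5873 -0.1079  0.1455] yaw 83.4 turn -0.04 shift [-0.036 -0.009 -0.069] q6 -1.73 f [-0.9  0.3  0.5] w 0.061 gf 0.0
```

View pics/c4.png

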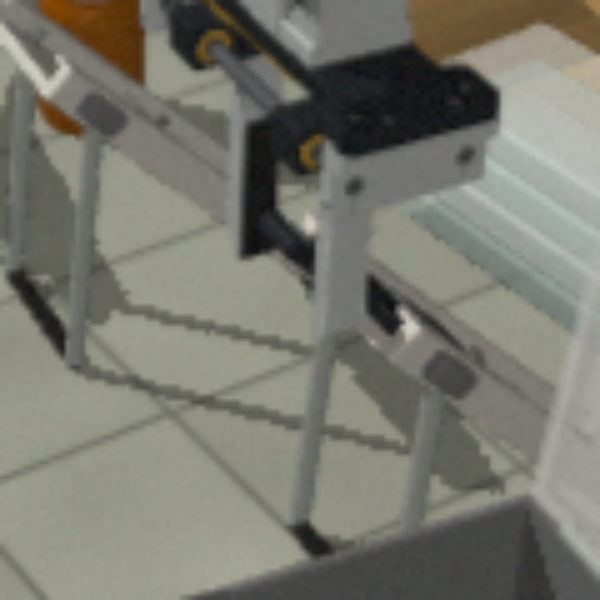

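```bash
python3 -m pendant '[-1,0,0,0,0, -1,0,0,0,0, -1,0,0,0,0, -1,0,0,0,0, -1,0,0,0,0, -1,0,0,0,0, -1,0.1,0,-0.1,0, -1,0.1,0,-0.1,0]' 50
python3 -m pendant '[-1,0.15,0,-0.15,0, -1,0.15,0,-0.15,0, -1,0.2,0,-0.2,0, -1,0.2,0,-0.2,0, -1,0.2,0,-0.2,0, -1,0.2,0,-0.2,0, -1,0.2,0,-0.2,0, -1,0,0,0,0]'
python3 -c "
from h import *
to(.589,-.1085,.182,83.6)"
```

```text
clock: 13.15
eef_pos: [0.5816, -0.1101, 0.1571]
tool_rot: [0.183, 3.117, -0.019]
force: [8.4, -6.2, -6.8]
gripper_width: 0.0258
grasp_force: 50.1
clock: 13.95
eef_pos: [0.5133, -0.0984, 0.2243]
tool_rot: [0.178, 3.12, -0.01]
force: [0.0, -0.0, -0.9]
gripper_width: 0.0256
grasp_force: 50.0
clock 13.9 pos [ 0.5133 -0.0984  0.2243] yaw 83.5 turn -0.03 shift [-1.502 -0.024  1.531] q6 -1.75 f [ 0.  -0.  -0.9] w 0.026 gf 50.0
```

```bash
python3 -m pendant '[-1,0.25,0,-0.25,0, -1,0.3,0,-0.3,0, -1,0.2,0,-0.6,0, -1,0,0,-0.6,0, -1,0,0,-0.2,0, -1,0,0,0,0, -1,0,0,0,0, -1,0,0,0,0]' 3
python3 -c "
from h import *
to(.589,-.1085,.182,83.6); grab('side','side5.png')
p=cv2.imread('pics/side5.png'); cv2.imwrite('pics/c5.png',cv2.resize(p[130:330,280:480],(600,600)))"
```

```text
clock: 14.75
eef_pos: [0.4744, -0.0936, 0.3168]
tool_rot: [0.179, 3.126, -0.009]
force: [-0.3, 0.9, -0.4]
gripper_width: 0.0262
grasp_force: 3.0
clock 14.8 pos [ 0.4744 -0.0936  0.3168] yaw 83.5 turn -0.03 shift [-2.275 -0.025  3.379] q6 -1.77 f [-0.3  0.9 -0.4] w 0.026 gf 3.0
```

View pics/c5.png

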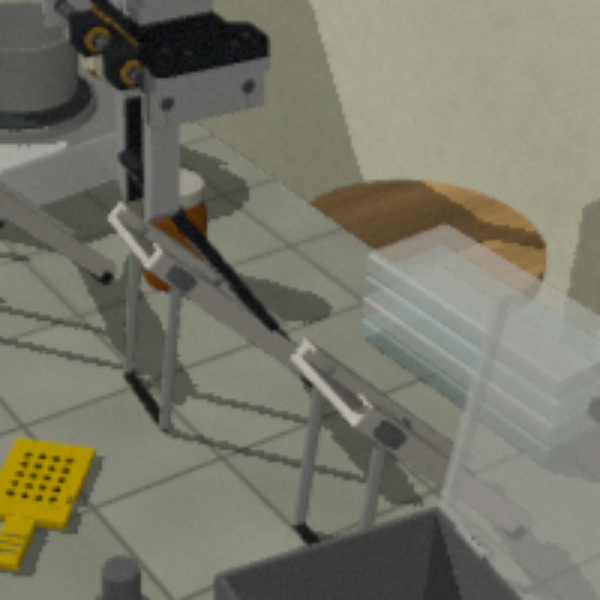

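```bash
cat >> h.py <<'E'
C0=np.array([.508,-.3355])
def lc(lx,ly): return C0+lx*np.array([.9914,-.1305])+ly*np.array([.1305,.9914])
def tol(lx,ly,z,yaw=82.4): to(*lc(lx,ly),z,yaw)
E
python3 -c "
from h import *
tol(-.20,.05,.231)"
```

```text
clock 14.8 pos [ 0.4745 -0.0936  0.3169] yaw 83.5 turn 0.21 shift [ 2.723 -3.703  2.366] q6 -1.77 f [ 0.5  0.1 -0.5] w 0.026 gf 3.0
```

```bash
python3 -m pendant '[-1,0.34,-0.46,0,0.21, -1,0.34,-0.46,0,0, -1,0.34,-0.46,0,0, -1,0.34,-0.46,0,0, -1,0.34,-0.46,0,0, -1,0.34,-0.46,0,0, -1,0.34,-0.46,0,0, -1,0.34,-0.48,0,0]' 15
python3 -m pendant '[-1,0,0,0.35,0, -1,0,0,0.4,0, -1,0,0,0.4,0, -1,0,0,0.4,0, -1,0,0,0.4,0, -1,0,0,0.4,0, -1,0,0,0,0, -1,0,0,0,0]' 
python3 -c "
from h import *
tol(-.20,.05,.231); tol(-.085,.05,.231); grab('side','side6.png')
p=cv2.imread('pics/side6.png'); cv2.imwrite('pics/c6.png',cv2.resize(p[130:430,230:530],(600,600)))"
```

```text
clock: 15.6
eef_pos: [0.315, -0.2599, 0.3168]
tool_rot: [0.207, 3.122, -0.008]
force: [-0.3, 0.3, -0.4]
gripper_width: 0.0262
grasp_force: 15.0
clock: 16.4
eef_pos: [0.3174, -0.2601, 0.2]
tool_rot: [0.207, 3.122, -0.008]
force: [-0.6, 0.1, -0.9]
gripper_width: 0.0256
grasp_force: 15.0
clock 16.4 pos [ 0.3174 -0.2601  0.2   ] yaw 82.4 turn -0.00 shift [0.024 0.002 0.04 ] q6 -2.27 f [-0.6  0.1 -0.9] w 0.026 gf 15.0
clock 16.4 pos [ 0.3174 -0.2601  0.2   ] yaw 82.4 turn -0.00 shift [-2.276  0.006  0.07 ] q6 -2.27 f [-0.6  0.1 -0.9] w 0.026 gf 15.0
```

View pics/c6.png

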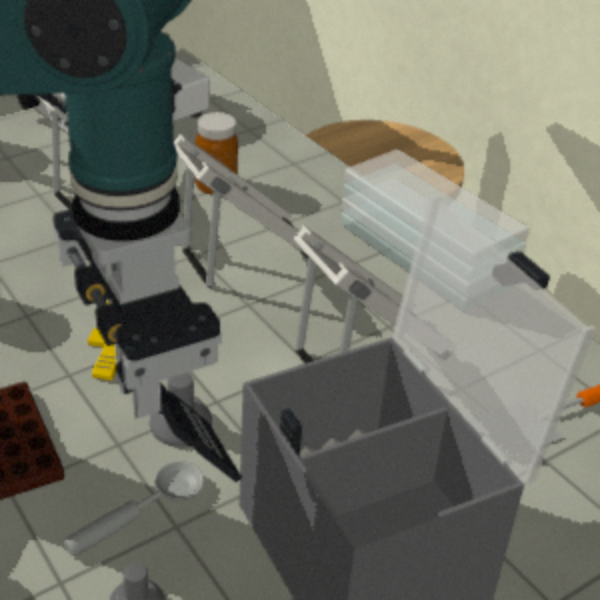

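```bash
python3 -m pendant '[-1,-0.2,0,0,0, -1,-0.2,0,0,0, -1,-0.2,0,0,0, -1,-0.2,0,0,0, -1,-0.2,0,0,0, -1,-0.2,0,0,0, -1,-0.2,0,0,0, -1,0,0,0,0]' 4
python3 -c "
from h import *
tol(-.085,.05,.231); grab('side','side7.png')
p=cv2.imread('pics/side7.png'); cv2.imwrite('pics/c7.png',cv2.resize(p[280:400,300:420],(600,600)))"
```

```text
clock: 17.25
eef_pos: [0.3883, -0.2697, 0.2012]
tool_rot: [0.206, 3.121, -0.009]
force: [0.1, -0.8, -0.2]
gripper_width: 0.0266
grasp_force: 4.0
clock 17.2 pos [ 0.3883 -0.2697  0.2012] yaw 82.4 turn 0.01 shift [-0.845  0.01   0.077] q6 -2.17 f [ 0.1 -0.8 -0.2] w 0.027 gf 4.0
```

View pics/c7.png

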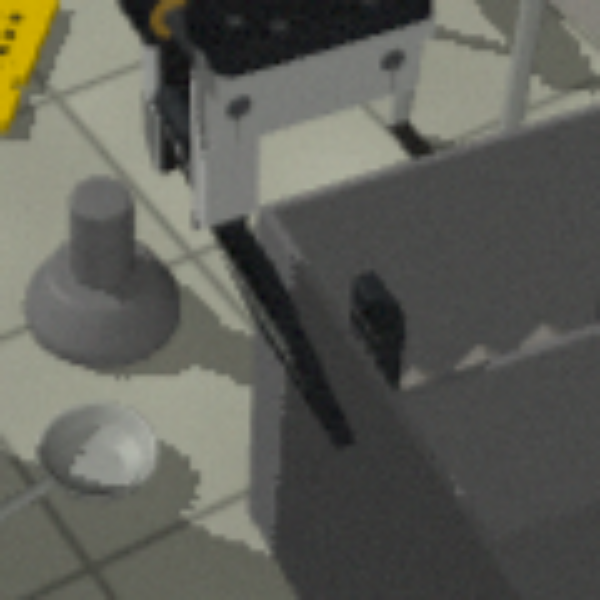

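```bash
python3 -m pendant '[-1,-0.2,0,0,0, -1,-0.2,0,0,0, -1,-0.2,0,0,0, -1,-0.15,0,0,0, -1,-0.07,0,0,0, -1,0,0,0,0, -1,0,0,0,0, -1,0,0,0,0]' 4
python3 -m pendant '[-1,0,0,0,0, -1,0,0,-0.2,0, -1,0,0,-0.3,0, -1,0,0,-0.4,0, -1,0,0,-0.4,0, -1,0,0,-0.4,0, -1,0,0,-0.3,0, -1,0,0,0,0]' 15
python3 -c "
from h import *
tol(-.085,.05,.316); grab('side','side8.png'); grab('top','top8.png')
p=cv2.imread('pics/side8.png'); cv2.imwrite('pics/c8.png',cv2.resize(p[200:360,300:460],(600,600)))"
```

```text
clock: 18.1
eef_pos: [0.4277, -0.2751, 0.2023]
tool_rot: [0.208, 3.12, -0.01]
force: [0.4, 0.8, -1.0]
gripper_width: 0.026
grasp_force: 4.0
clock: 18.9
eef_pos: [0.4273, -0.2752, 0.3067]
tool_rot: [0.207, 3.114, -0.017]
force: [0.1, 0.5, -1.4]
gripper_width: 0.0255
grasp_force: 15.0
clock 18.9 pos [ 0.4273 -0.2752  0.3067] yaw 82.4 turn -0.00 shift [-0.047  0.019  0.475] q6 -2.12 f [ 0.1  0.5 -1.4] w 0.025 gf 15.0
```

View pics/c8.png

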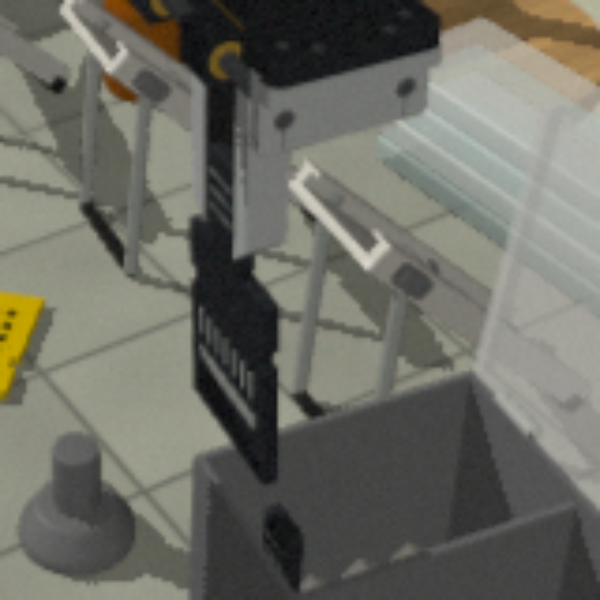

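```bash
python3 -c "
from h import *
def loc(P): d=np.asarray(P)[...,:2]-C0; return np.stack([d@[.9914,-.1305],d@[.1305,.9914]],-1)
W=cloud('side',np.load('pics/side8_d.npy')); p=cv2.imread('pics/side8.png').astype(int)
q=loc(W); g=p.sum(2)
m=(g<140)&(abs(q[...,0]+.085)<.05)&(abs(q[...,1]-.05)<.06)&(W[...,2]>.19)&(W[...,2]<.30)
X=np.c_[q[m],W[m][:,2]]; print(len(X),X.min(0),X.max(0))
f=X
for _ in range(6):
    A=np.c_[f[:,1:],np.ones(len(f))]; k=np.linalg.lstsq(A,f[:,0],rcond=None)[0]; f=f[abs(f[:,0]-A@k)<.006]
print('lx = %.3f*ly + %.3f*z + %.3f'%tuple(k),len(f),'at ly .05 z .25:',k@[.05,.25,1], f.min(0),f.max(0))
m=(g<140)&(abs(q[...,0]+.055)<.02)&(abs(q[...,1]-.05)<.03)&(W[...,2]>.11)&(W[...,2]<.175)
X=np.c_[q[m],W[m][:,2]]; print('stored tab',len(X),np.median(X,0),X.min(0),X.max(0))
t=cv2.imread('pics/top0.png')[:,:,1]; print([ (r,int(t[r,450:470].mean())) for r in range(215,275)])
for r in (228.8,238.8,248.8,258.8): print(loc(ray('top',460,r,.06)))
"
```

```text
514 [-0.09423546  0.01094797  0.22729555] [-0.08407459  0.08321483  0.29998108]
lx = -0.038*ly + -0.041*z + -0.078 514 at ly .05 z .25: -0.09066055810530532 [-0.09423546  0.01094797  0.22729555] [-0.08407459  0.08321483  0.29998108]
stored tab 155 [-0.06014725  0.04065752  0.15283674] [-0.06397503  0.03335749  0.12248468] [-0.0522653   0.05832973  0.16494458]
[(215, 133), (216, 132), (217, 133), (218, 133), (219, 133), (220, 133), (221, 133), (222, 133), (223, 134), (224, 137), (225, 141), (226, 144), (227, 147), (228, 149), (229, 150), (230, 150), (231, 150), (232, 147), (233, 143), (234, 141), (235, 141), (236, 144), (237, 147), (238, 149), (239, 150), (240, 151), (241, 149), (242, 146), (243, 142), (244, 140), (245, 141), (246, 145), (247, 148), (248, 148), (249, 150), (250, 150), (251, 149), (252, 145), (253, 141), (254, 140), (255, 141), (256, 141), (257, 139), (258, 135), (259, 134), (260, 131), (261, 130), (262, 128), (263, 126), (264, 127), (265, 121), (266, 105), (267, 86), (268, 73), (269, 65), (270, 59), (271, 51), (272, 46), (273, 49), (274, 66)]
[0.04678811 0.03657023]
[0.01677709 0.03420757]
[-0.01303965  0.03186022]
[-0.042664  0.029528]
```

```bash
python3 -m pendant '[-1,-0.3,0,0,0, -1,-0.4,0,0,0, -1,-0.4,0,0,0, -1,-0.4,0,0,0, -1,-0.3,0,0,0, -1,0,0,0.4,0, -1,0,0,0.5,0, -1,0,0,0.5,0]' 15
python3 -m pendant '[-1,0,0,0.5,0, -1,0,0,0.4,0, -1,0,0,0.2,0, -1,0,0,0,0, -1,0,0,0,0, -1,0,0,0,0, -1,0,0,0,0, -1,0,0,0,0]' 15
python3 -c "
from h import *
tol(.002,.05,.120)"
```

```text
clock: 19.8
eef_pos: [0.5164, -0.2866, 0.2315]
tool_rot: [0.207, 3.122, -0.009]
force: [0.9, 0.3, -0.3]
gripper_width: 0.0259
grasp_force: 15.0
clock: 20.6
eef_pos: [0.5177, -0.2875, 0.1797]
tool_rot: [0.207, 3.119, -0.012]
force: [0.4, -0.3, -0.7]
gripper_width: 0.0262
grasp_force: 15.0
clock 20.6 pos [ 0.5177 -0.2875  0.1797] yaw 82.4 turn -0.00 shift [0.058 0.035 1.853] q6 -2.04 f [ 0.4 -0.3 -0.7] w 0.026 gf 15.0
```

```bash
python3 -m pendant '[-1,0.02,0.02,0.2,0, -1,0.02,0.02,0.2,0, -1,0.01,0,0.2,0, -1,0,0,0.2,0, -1,0,0,0.2,0, -1,0,0,0.2,0, -1,0,0,0,0, -1,0,0,0,0]' 6
python3 -m pendant '[-1,0,0,0.15,0, -1,0,0,0.15,0, -1,0,0,0.1,0, -1,0,0,0.1,0, -1,0,0,0.08,0, -1,0,0,0,0, -1,0,0,0,0, -1,0,0,0,0]' 6
python3 -c "
from h import *
tol(.002,.05,.120)"
```

```text
clock: 21.4
eef_pos: [0.5158, -0.2853, 0.1183]
tool_rot: [0.208, 3.121, -0.01]
force: [-0.8, -0.8, -0.7]
gripper_width: 0.0258
grasp_force: 6.0
clock: 22.2
eef_pos: [0.5165, -0.2857, 0.0899]
tool_rot: [0.207, 3.12, -0.011]
force: [-0.0, 0.7, -0.7]
gripper_width: 0.026
grasp_force: 6.0
clock 22.2 pos [ 0.5165 -0.2857  0.0899] yaw 82.4 turn -0.00 shift [-0.001 -0.009  0.058] q6 -2.04 f [-0.   0.7 -0.7] w 0.026 gf 6.0
```

```bash
python3 -m pendant '[-1,0,0,0.05,0, -1,0,0,0.05,0, -1,0,0,0.05,0, -1,0,0,0,0, -1,0,0,0,0, -1,0,0,0,0, -1,0,0,0,0, -1,0,0,0,0]' 6
python3 -m pendant '[0.1,0,0,0,0, 0.1,0,0,0,0, 0.1,0,0,0,0, 0.1,0,0,0,0, 0.1,0,0,-0.3,0, 0.1,0,0,-0.6,0, 0.1,0,0,-0.8,0, 0.1,0,0,-0.8,0]' 6
python3 -m pendant '[0.1,0,0,-0.8,0, 0.1,0,0,-0.8,0, 0.1,0,0,-0.8,0, 0.1,0,0,-0.4,0, 0.1,0.3,0.4,0,0, 0.1,0.6,0.8,0,0, 0.1,0.6,0.8,0,0, 0.1,0.6,0.8,0,0]' 6
python3 -c "
from h import *
to(.491,.353,.3,92.9); grab('side','side9.png')
p=cv2.imread('pics/side9.png'); cv2.imwrite('pics/c9.png',cv2.resize(p[270:430,340:500],(600,600)))"
```

```text
clock: 23.0
eef_pos: [0.5176, -0.2864, 0.0842]
tool_rot: [0.207, 3.117, -0.013]
force: [0.4, 0.8, 5.0]
gripper_width: 0.0258
grasp_force: 6.0
clock: 23.8
eef_pos: [0.5144, -0.2845, 0.2091]
tool_rot: [0.207, 3.12, -0.01]
force: [-0.1, -0.3, -0.2]
gripper_width: 0.0517
grasp_force: 0.0
clock: 24.6
eef_pos: [0.426, -0.1297, 0.3457]
tool_rot: [0.209, 3.119, -0.011]
force: [0.3, 2.4, 0.6]
gripper_width: 0.0518
grasp_force: 0.0
clock 24.6 pos [ 0.426  -0.1297  0.3457] yaw 82.3 turn -2.11 shift [-1.763  9.588  1.518] q6 -1.86 f [0.3 2.4 0.6] w 0.052 gf 0.0
```

View pics/c9.png

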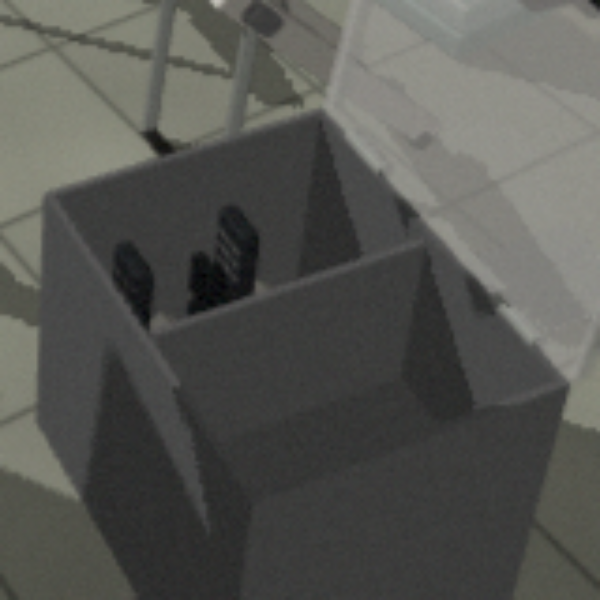

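```bash
cat >> h.py <<'E'
def loc(P): d=np.asarray(P)[...,:2]-C0; return np.stack([d@[.9914,-.1305],d@[.1305,.9914]],-1)
def tabs(d,p,cam='side'):
    W=cloud(cam,d); q=loc(W); g=p.astype(int).sum(2)
    m=(g<110)&(abs(q[...,0])<.07)&(q[...,1]>.008)&(q[...,1]<.09)&(W[...,2]>.07)&(W[...,2]<.2)
    k,l,st,ce=cv2.connectedComponentsWithStats(m.astype(np.uint8))
    for i in range(1,k):
        if st[i,4]>40:
            X=np.c_[q[l==i],W[l==i][:,2]]; T=X[X[:,2]>X[:,2].max()-.03]; A=np.c_[T[:,1:],np.ones(len(T))]; c=np.linalg.lstsq(A,T[:,0],rcond=None)[0]
            print('tab px',ce[i].round(),st[i,4],'ly %.3f..%.3f ztop %.3f face lx %.4f tilt %.3f'%(T[:,1].min(),T[:,1].max(),X[:,2].max(),np.median(T[:,0]),c[1]))
E
python3 -c "
from h import *
tabs(np.load('pics/side9_d.npy'),cv2.imread('pics/side9.png'))"
```

```text
tab px [400. 341.] 267 ly 0.035..0.061 ztop 0.164 face lx -0.0005 tilt 0.025
tab px [376. 345.] 132 ly 0.033..0.057 ztop 0.163 face lx -0.0596 tilt 0.091
```

```bash
python3 -m pendant '[0.3,-0.1,0.75,0,-0.5, 0.3,-0.1,0.75,0,-0.5, 0.3,-0.1,0.75,0,-0.5, 0.3,-0.1,0.75,0,-0.6, 0.3,0,0.75,0,0, 0.3,0,0.75,0,0, 0.3,0,0.75,0,0, 0.3,0,0.75,0,0]' 
python3 -c "
from h import *
to(.491,.353,.3,92.9)"
```

```text
clock: 25.45
eef_pos: [0.4495, 0.1684, 0.3441]
tool_rot: [-0.079, 3.125, -0.012]
force: [-0.5, 0.5, -0.1]
gripper_width: 0.0612
grasp_force: 0.0
clock 25.4 pos [0.4495 0.1684 0.3441] yaw 92.9 turn -0.00 shift [-0.993  3.658  1.528] q6 -1.38 f [-0.5  0.5 -0.1] w 0.061 gf 0.0
```

```bash
python3 -m pendant '[0.3,-0.15,0.55,0.2,0, 0.3,-0.15,0.55,0.2,0, 0.3,-0.17,0.6,0.2,0, 0.3,-0.17,0.6,0.2,0, 0.3,-0.17,0.6,0.2,0, 0.3,-0.17,0.55,0.3,0, 0.3,0,0.2,0.2,0, 0.3,0,0,0,0]' 
python3 -c "
from h import *
to(.491,.353,.182,92.9)"
```

```text
clock: 26.25
eef_pos: [0.4896, 0.3515, 0.2649]
tool_rot: [-0.082, 3.13, -0.016]
force: [-0.7, -0.6, -0.0]
gripper_width: 0.0613
grasp_force: 0.0
clock 26.2 pos [0.4896 0.3515 0.2649] yaw 93.0 turn 0.02 shift [-0.007  0.052  2.317] q6 -1.09 f [-0.7 -0.6 -0. ] w 0.061 gf 0.0
```

```bash
python3 -m pendant '[0.3,0,0.05,0.35,0, 0.3,0,0,0.4,0, 0.3,0,0,0.4,0, 0.3,0,0,0.4,0, 0.3,0,0,0.4,0, 0.3,0,0,0.36,0, 0.3,0,0,0,0, 0.3,0,0,0,0]' 
python3 -c "
from h import *
to(.491,.353,.182,92.9)"
python3 -m pendant '[-1,0,0,0,0, -1,0,0,0,0, -1,0,0,0,0, -1,0,0,0,0, -1,0,0,0,0, -1,0,0,0,0, -1,0,0,0,0, -1,0,0,0,0]' 50
```

```text
clock: 27.05
eef_pos: [0.4924, 0.3519, 0.153]
tool_rot: [-0.077, 3.126, -0.012]
force: [0.4, -0.2, -0.1]
gripper_width: 0.0612
grasp_force: 0.0
clock 27.1 pos [0.4924 0.3519 0.153 ] yaw 92.8 turn -0.01 shift [0.027 0.023 0.08 ] q6 -1.09 f [ 0.4 -0.2 -0.1] w 0.061 gf 0.0
clock: 27.85
eef_pos: [0.492, 0.3528, 0.1516]
tool_rot: [-0.079, 3.127, -0.012]
force: [-0.2, -0.4, 1.1]
gripper_width: 0.0257
grasp_force: 50.0
```

```bash
python3 -m pendant '[-1,0.1,0,-0.1,0, -1,0.1,0,-0.1,0, -1,0.15,0,-0.15,0, -1,0.15,0,-0.15,0, -1,0.2,0,-0.2,0, -1,0.2,0,-0.2,0, -1,0.2,0,-0.2,0, -1,0.2,0,-0.2,0]' 50
python3 -m pendant '[-1,0.2,0,-0.2,0, -1,0.2,0,-0.2,0, -1,0.25,0,-0.25,0, -1,0.3,0,-0.3,0, -1,0,0,-0.6,0, -1,0,0,-0.6,0, -1,0,0,-0.4,0, -1,0,0,0,0]'
python3 -c "
from h import *
tol(-.20,.05,.34)"
```

```text
clock: 28.65
eef_pos: [0.4264, 0.3498, 0.2159]
tool_rot: [-0.078, 3.126, -0.012]
force: [2.7, 0.2, -0.2]
gripper_width: 0.0255
grasp_force: 50.0
clock: 29.45
eef_pos: [0.3767, 0.3492, 0.3471]
tool_rot: [-0.08, 3.121, -0.005]
force: [-0.7, 0.5, -0.5]
gripper_width: 0.0252
grasp_force: 50.0
clock 29.4 pos [0.3767 0.3492 0.3471] yaw 92.9 turn 2.11 shift [ -0.397 -12.234   0.811] q6 -0.98 f [-0.7  0.5 -0.5] w 0.025 gf 50.0
```

```bash
python3 -m pendant '[-1,0,-0.3,0,0.7, -1,0,-0.6,0,0.7, -1,0,-0.7,0,0.7, -1,-0.02,-0.75,0,0, -1,-0.02,-0.75,0,0, -1,-0.02,-0.75,0,0, -1,-0.02,-0.75,0,0, -1,-0.02,-0.75,0,0]' 30
python3 -m pendant '[-1,-0.02,-0.75,0,0, -1,-0.02,-0.75,0,0, -1,-0.02,-0.75,0,0, -1,-0.02,-0.75,0,0, -1,-0.02,-0.75,0,0, -1,-0.02,-0.75,0,0, -1,-0.02,-0.75,0,0, -1,0,-0.6,0,0]'
python3 -c "
from h import *
tol(-.20,.05,.231)"
```

```text
clock: 30.25
eef_pos: [0.3535, 0.081, 0.3429]
tool_rot: [0.206, 3.122, -0.011]
force: [-0.2, -1.3, -2.1]
gripper_width: 0.0258
grasp_force: 30.0
clock: 31.05
eef_pos: [0.3221, -0.2098, 0.3444]
tool_rot: [0.21, 3.122, -0.008]
force: [-0.0, 0.5, -0.8]
gripper_width: 0.0259
grasp_force: 30.0
clock 31.1 pos [ 0.3221 -0.2098  0.3444] yaw 82.3 turn -0.02 shift [ 0.021 -0.995  2.933] q6 -2.16 f [-0.   0.5 -0.8] w 0.026 gf 30.0
```

```bash
python3 -m pendant '[-1,0,-0.3,0.2,0, -1,0,-0.4,0.4,0, -1,0,-0.3,0.5,0, -1,0,0,0.5,0, -1,0,0,0.5,0, -1,0,0,0.5,0, -1,0,0,0.3,0, -1,0,0,0,0]' 15
python3 -c "
from h import *
tol(-.20,.05,.231);tol(-.0875,.05,.231)"
python3 -m pendant '[-1,-0.2,0,0,0, -1,-0.2,0,0,0, -1,-0.2,0,0,0, -1,-0.2,0,0,0, -1,-0.2,0,0,0, -1,-0.2,0,0,0, -1,-0.2,0,0,0, -1,0,0,0,0]' 4
python3 -c "
from h import *
tol(-.0875,.05,.231)"
```

```text
clock: 31.85
eef_pos: [0.3172, -0.2577, 0.198]
tool_rot: [0.207, 3.125, -0.004]
force: [0.4, 0.4, -1.2]
gripper_width: 0.0258
grasp_force: 15.0
clock 31.9 pos [ 0.3172 -0.2577  0.198 ] yaw 82.4 turn 0.00 shift [ 0.014 -0.046  0.   ] q6 -2.26 f [ 0.4  0.4 -1.2] w 0.026 gf 15.0
clock 31.9 pos [ 0.3172 -0.2577  0.198 ] yaw 82.4 turn 0.00 shift [-2.236 -0.042  0.023] q6 -2.26 f [ 0.4  0.4 -1.2] w 0.026 gf 15.0
clock: 32.65
eef_pos: [0.3891, -0.2687, 0.2018]
tool_rot: [0.206, 3.121, -0.009]
force: [-0.6, 0.2, -1.3]
gripper_width: 0.0259
grasp_force: 4.0
clock 32.6 pos [ 0.3891 -0.2687  0.2018] yaw 82.4 turn 0.01 shift [-0.781 -0.013  0.087] q6 -2.17 f [-0.6  0.2 -1.3] w 0.026 gf 4.0
```

```bash
python3 -m pendant '[-1,-0.2,0,0,0, -1,-0.2,0,0,0, -1,-0.2,0,0,0, -1,-0.15,0,0,0, -1,-0.08,0,0,0, -1,0,0,0,0, -1,0,0,0,0, -1,0,0,0,0]' 4
python3 -m pendant '[-1,0,0,0,0, -1,0,0,-0.2,0, -1,0,0,-0.3,0, -1,0,0,-0.4,0, -1,0,0,-0.4,0, -1,0,0,-0.4,0, -1,0,0,-0.3,0, -1,0,0,0,0]' 15
python3 -c "
from h import *
s=ctrl.observe(); print(loc(s['eef_pos'])); tol(-.027,.05,.36)
p,d=grab('side','side10.png'); W=cloud('side',d); q=loc(W); g=p.astype(int).sum(2)
m=(g<140)&(abs(q[...,0]+.085)<.05)&(abs(q[...,1]-.05)<.06)&(W[...,2]>.19)&(W[...,2]<.30)
f=np.c_[q[m],W[m][:,2]]
for _ in range(6):
    A=np.c_[f[:,1:],np.ones(len(f))]; k=np.linalg.lstsq(A,f[:,0],rcond=None)[0]; f=f[abs(f[:,0]-A@k)<.006]
print(k.round(3),len(f),'face at bottom',k@[.05,.228,1],f.min(0),f.max(0))
"
```

```text
clock: 33.45
eef_pos: [0.429, -0.2741, 0.2029]
tool_rot: [0.208, 3.12, -0.01]
force: [-0.3, 0.2, -0.2]
gripper_width: 0.0256
grasp_force: 4.0
clock: 34.25
eef_pos: [0.4286, -0.2742, 0.3073]
tool_rot: [0.207, 3.114, -0.017]
force: [-0.0, -0.3, -0.8]
gripper_width: 0.0257
grasp_force: 15.0
[-0.08667987  0.05043509]
clock 34.2 pos [ 0.4286 -0.2742  0.3073] yaw 82.4 turn -0.00 shift [-1.202 -0.01  -0.369] q6 -2.12 f [-0.  -0.3 -0.8] w 0.026 gf 15.0
[-0.041 -0.033 -0.08 ] 266 face at bottom -0.08988386382648715 [-0.09402529  0.01308017  0.22722972] [-0.08374481  0.08378542  0.29968063]
```

```bash
python3 -m pendant '[-1,-0.25,0,0,0, -1,-0.35,0,0,0, -1,-0.35,0,0,0, -1,-0.25,0,0,0, -1,0,0,0,0, -1,0,0,0.4,0, -1,0,0,0.5,0, -1,0,0,0.5,0]' 15
python3 -m pendant '[-1,0,0,0.5,0, -1,0,0,0.4,0, -1,0,0,0.2,0, -1,0,0,0,0, -1,0,0,0,0, -1,0,0,0,0, -1,0,0,0,0, -1,0,0,0,0]' 15
python3 -c "
from h import *
tol(-.0275,.05,.117)"
```

```text
clock: 35.1
eef_pos: [0.4879, -0.2818, 0.233]
tool_rot: [0.208, 3.12, -0.011]
force: [0.3, -0.4, -0.7]
gripper_width: 0.026
grasp_force: 15.0
clock: 35.9
eef_pos: [0.4893, -0.2826, 0.1797]
tool_rot: [0.207, 3.119, -0.012]
force: [-0.2, 0.2, -0.4]
gripper_width: 0.0259
grasp_force: 15.0
clock 35.9 pos [ 0.4893 -0.2826  0.1797] yaw 82.4 turn -0.00 shift [0.071 0.012 1.912] q6 -2.06 f [-0.2  0.2 -0.4] w 0.026 gf 15.0
```

```bash
python3 -m pendant '[-1,0.03,0.01,0.2,0, -1,0.02,0,0.2,0, -1,0.02,0,0.2,0, -1,0,0,0.2,0, -1,0,0,0.2,0, -1,0,0,0.2,0, -1,0,0,0,0, -1,0,0,0,0]' 6
python3 -m pendant '[-1,0,0,0.15,0, -1,0,0,0.15,0, -1,0,0,0.1,0, -1,0,0,0.1,0, -1,0,0,0.08,0, -1,0,0,0.05,0, -1,0,0,0.03,0, -1,0,0,0,0]' 6
python3 -c "
from h import *
tol(-.0275,.05,.117)"
```

```text
clock: 36.7
eef_pos: [0.4861, -0.2817, 0.1182]
tool_rot: [0.208, 3.121, -0.01]
force: [-0.4, -0.5, -0.7]
gripper_width: 0.026
grasp_force: 6.0
clock: 37.5
eef_pos: [0.4869, -0.282, 0.0859]
tool_rot: [0.207, 3.12, -0.011]
force: [0.3, -0.4, -0.4]
gripper_width: 0.0265
grasp_force: 6.0
clock 37.5 pos [ 0.4869 -0.282   0.0859] yaw 82.4 turn -0.00 shift [-0.007 -0.005  0.038] q6 -2.07 f [ 0.3 -0.4 -0.4] w 0.027 gf 6.0
```

Not yet bottomed; press until a few newtons show, then release, rise and retreat toward the guard.

```bash
python3 -m pendant '[-1,0,0,0.05,0, -1,0,0,0.05,0, -1,0,0,0.05,0, -1,0,0,0,0, -1,0,0,0,0, -1,0,0,0,0, -1,0,0,0,0, -1,0,0,0,0]' 6
python3 -m pendant '[0.1,0,0,0,0, 0.1,0,0,0,0, 0.1,0,0,0,0, 0.1,0,0,0,0, 0.1,0,0,-0.3,0, 0.1,0,0,-0.6,0, 0.1,0,0,-0.8,0, 0.1,0,0,-0.8,0]' 6
python3 -m pendant '[0.1,0,0,-0.8,0, 0.1,0,0,-0.8,0, 0.1,0,0,-0.8,0, 0.1,0,0,-0.4,0, 0.1,0.3,0.4,0,0, 0.1,0.6,0.8,0,0, 0.1,0.6,0.8,0,0, 0.1,0.6,0.8,0,0]' 6
python3 -c "
from h import *
p,d=grab('side','side11.png'); tabs(d,p); tp,td=grab('top','top11.png')
for n,d in(('side',d),('top',td)):
    W=cloud(n,d); x,y,z=np.moveaxis(W,-1,0); m=(x>.3)&(x<.55)&(y<0)&(y>-.2)&(z>.008)&(z<.1)
    for lo,hi in((.008,.03),(.045,.09)):
        P=W[m&(z>lo)&(z<hi)]; 
        if len(P): print(n,lo,len(P),P.min(0).round(3),P.max(0).round(3),P.mean(0).round(3))
cv2.imwrite('pics/c11.png',cv2.cvtColor(np.hstack([cv2.resize(p[250:430,280:500],(440,360)),cv2.resize(tp[180:360,360:540],(360,360))]),cv2.COLOR_RGB2BGR))
"
```

```text
clock: 38.3
eef_pos: [0.4889, -0.2829, 0.0816]
tool_rot: [0.207, 3.115, -0.014]
force: [-0.8, 1.0, 8.4]
gripper_width: 0.0259
grasp_force: 6.0
clock: 39.1
eef_pos: [0.4848, -0.2809, 0.2051]
tool_rot: [0.207, 3.121, -0.01]
force: [0.5, 0.4, -0.4]
gripper_width: 0.0515
grasp_force: 0.0
clock: 39.9
eef_pos: [0.3965, -0.1261, 0.3416]
tool_rot: [0.209, 3.119, -0.011]
force: [0.4, 0.6, 0.6]
gripper_width: 0.0517
grasp_force: 0.0
tab px [391. 342.] 576 ly 0.034..0.061 ztop 0.164 face lx -0.0280 tilt -0.107
side 0.008 983 [ 0.3   -0.2    0.008] [ 0.478 -0.     0.03 ] [ 0.389 -0.134  0.017]
side 0.045 189 [ 0.43  -0.118  0.045] [ 0.457 -0.09   0.073] [ 0.442 -0.108  0.063]
top 0.008 394 [ 0.301 -0.196  0.008] [ 0.548 -0.     0.029] [ 0.372 -0.112  0.015]
```

View pics/c11.png

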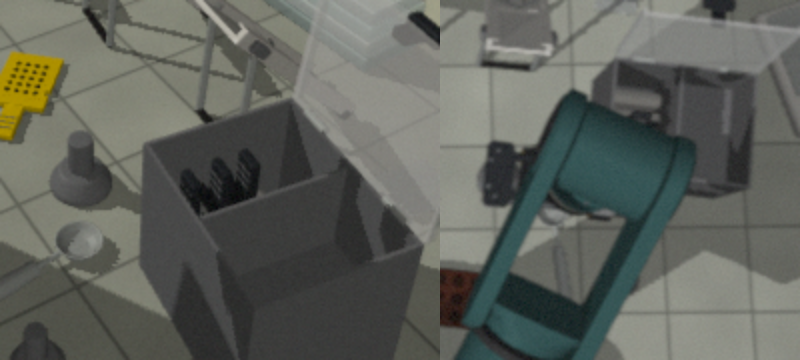

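```bash
python3 -c "
from h import *
p,d=grab('side','side12.png'); W=cloud('side',d); x,y,z=np.moveaxis(W,-1,0)
m=(x>.38)&(x<.5)&(y<-.04)&(y>-.16)
T=W[m&(z>.066)&(z<.08)]; print('knob top',len(T),T.mean(0),(T.min(0)+T.max(0))/2,T.max(0)-T.min(0))
F=W[m&(z>.006)&(z<.03)]; print('foot',len(F),F.min(0),F.max(0))
T0=np.load('pics/side0_d.npy');W0=cloud('side',T0);x,y,z=np.moveaxis(W0,-1,0);m=(x>.35)&(x<.5)&(y<-.06)&(y>-.18)&(z>.066)&(z<.08); print(W0[m].mean(0),m.sum())
"
```

```text
knob top 95 [ 0.4434971  -0.10397005  0.06951008] [ 0.44424075 -0.10308164  0.06973257] [0.02728874 0.02836857 0.00661835]
foot 540 [ 0.38259681 -0.15996793  0.00601459] [ 0.47809889 -0.07823379  0.02981333]
[ 0.42377778 -0.11830142  0.06941113] 105
```

```bash
python3 -c "
from h import *
to(.444,-.1025,.12)"
python3 -m pendant '[0.2,-0.3,0.2,0,0, 0.2,-0.3,0.2,0.5,0, 0.2,-0.3,0.2,0.7,0, 0.2,0,0,0.8,0, 0.2,0,0,0.8,0, 0.2,0,0,0.8,0, 0.2,0,0,0.8,0, 0.2,0,0,0,0]'
python3 -c "
from h import *
to(.444,-.1025,.041)"
```

```text
clock 40.0 pos [ 0.3968 -0.1257  0.3434] yaw 82.6 turn 0.00 shift [-0.775  0.621  5.139] q6 -1.88 f [-0.1 -0.5  0.2] w 0.052 gf 0.0
clock: 40.85
eef_pos: [0.4449, -0.1046, 0.1142]
tool_rot: [0.21, 3.134, -0.004]
force: [-1.2, 0.1, -0.4]
gripper_width: 0.0568
grasp_force: 0.0
clock 40.9 pos [ 0.4449 -0.1046  0.1142] yaw 82.3 turn 0.00 shift [0.024 0.045 2.124] q6 -1.79 f [-1.2  0.1 -0.4] w 0.057 gf 0.0
```

```bash
python3 -m pendant '[0.2,0.02,0.05,0.3,0, 0.2,0,0,0.4,0, 0.2,0,0,0.4,0, 0.2,0,0,0.4,0, 0.2,0,0,0.3,0, 0.2,0,0,0.2,0, 0.2,0,0,0.1,0, 0.2,0,0,0,0]'
python3 -m pendant '[-1,0,0,0,0, -1,0,0,0,0, -1,0,0,0,0, -1,0,0,0,0, -1,0,0,0,0, -1,0,0,0,0, -1,0,0,0,0, -1,0,0,0,0]' 30
python3 -c "
from h import *
to(.444,-.1025,.041)"
```

```text
clock: 41.65
eef_pos: [0.4508, -0.104, 0.0169]
tool_rot: [0.208, 3.12, -0.011]
force: [-0.5, 0.9, -0.4]
gripper_width: 0.0564
grasp_force: 0.0
clock: 42.45
eef_pos: [0.4504, -0.1034, 0.0166]
tool_rot: [0.207, 3.12, -0.01]
force: [0.1, 1.2, 2.4]
gripper_width: 0.0271
grasp_force: 30.0
clock 42.5 pos [ 0.4504 -0.1034  0.0166] yaw 82.4 turn 0.00 shift [0.132 0.002 0.17 ] q6 -1.78 f [0.1 1.2 2.4] w 0.027 gf 30.0
```

```bash
python3 -m pendant '[-1,0,0,-0.3,0, -1,0,0,-0.6,0, -1,0,0,-0.8,0, -1,0,0,-0.8,0, -1,0,0,-0.8,0, -1,0,0,-0.8,0, -1,0,0,-0.7,0, -1,0,0,0,0]' 30
python3 -c "
from h import *
tol(0,-.047,.26)"
```

```text
clock: 43.25
eef_pos: [0.4488, -0.1026, 0.2615]
tool_rot: [0.207, 3.111, -0.015]
force: [0.1, 0.1, -0.6]
gripper_width: 0.0275
grasp_force: 30.0
clock 43.2 pos [ 0.4488 -0.1026  0.2615] yaw 82.4 turn -0.00 shift [-1.773 -5.396  0.776] q6 -1.78 f [ 0.1  0.1 -0.6] w 0.028 gf 30.0
```

```bash
python3 -m pendant '[-1,-0.15,-0.5,0,0, -1,-0.25,-0.7,0,0, -1,-0.25,-0.75,0,0, -1,-0.25,-0.75,0,0, -1,-0.25,-0.75,0,0, -1,-0.25,-0.75,0,0, -1,-0.22,-0.7,0,0, -1,-0.15,-0.5,0,0]' 30
python3 -c "
from h import *
tol(0,-.047,.12)"
python3 -m pendant '[-1,0,0,0.3,0, -1,0,0,0.5,0, -1,0,0,0.5,0, -1,0,0,0.5,0, -1,0,0,0.4,0, -1,0,0,0.2,0, -1,0,0,0,0, -1,0,0,0,0]' 30
python3 -c "
from h import *
tol(0,-.047,.12);grab('side','side13.png')
p=cv2.imread('pics/side13.png'); cv2.imwrite('pics/c13.png',cv2.resize(p[230:430,300:500],(600,600)))"
```

```text
clock: 44.05
eef_pos: [0.4979, -0.3829, 0.2549]
tool_rot: [0.21, 3.125, -0.006]
force: [0.4, 0.7, -1.6]
gripper_width: 0.0273
grasp_force: 30.0
clock 44.0 pos [ 0.4979 -0.3829  0.2549] yaw 82.3 turn -0.02 shift [-0.044  0.037  3.359] q6 -2.18 f [ 0.4  0.7 -1.6] w 0.027 gf 30.0
clock: 44.85
eef_pos: [0.5003, -0.3819, 0.1389]
tool_rot: [0.208, 3.121, -0.01]
force: [-0.2, 0.6, -1.4]
gripper_width: 0.0271
grasp_force: 30.0
clock 44.9 pos [ 0.5003 -0.3819  0.1389] yaw 82.4 turn -0.00 shift [-0.016  0.005  1.038] q6 -2.18 f [-0.2  0.6 -1.4] w 0.027 gf 30.0
```

View pics/c13.png

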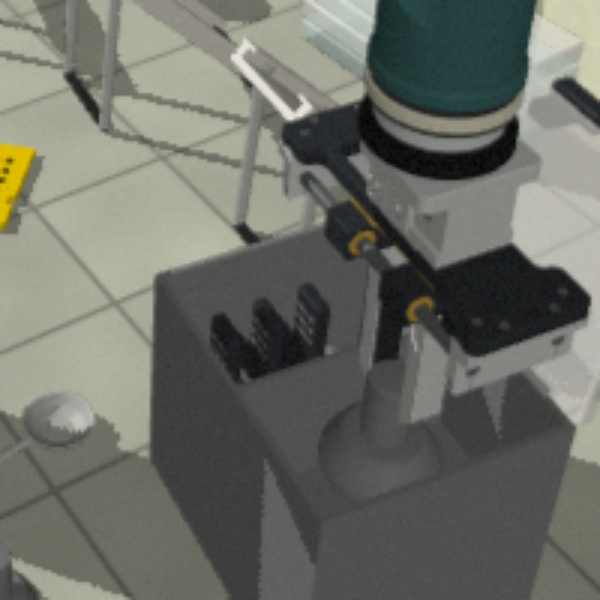

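```bash
python3 -c "
from h import *
W=cloud('side',np.load('pics/side13_d.npy')); q=loc(W); z=W[...,2]; m=(abs(q[...,0])<.05)&(q[...,1]<0)&(q[...,1]>-.09)&(z>.12)&(z<.165)
print('foot',q[m].min(0),q[m].max(0),m.sum()); m&=(z<.146); print(q[m].min(0),q[m].max(0))"
python3 -m pendant '[-1,0,0,0.3,0, -1,0,0,0.3,0, -1,0,0,0.2,0, -1,0,0,0.1,0, -1,0,0,0.06,0, -1,0,0,0.04,0, -1,0,0,0,0, -1,0,0,0,0]' 15
```

```text
foot [-0.04978169 -0.07800204] [ 3.82382561e-02 -1.01324170e-05] 1287
[-0.04978169 -0.07800204] [ 3.75398161e-02 -1.01324170e-05]
clock: 45.7
eef_pos: [0.5014, -0.3825, 0.0897]
tool_rot: [0.207, 3.119, -0.011]
force: [0.3, 0.3, -1.9]
gripper_width: 0.0277
grasp_force: 15.0
```

```bash
python3 -m pendant '[-1,0,0,0.04,0, -1,0,0,0.04,0, -1,0,0,0.02,0, -1,0,0,0,0, -1,0,0,0,0, 0.1,0,0,0,0, 0.1,0,0,0,0, 0.1,0,0,0,0]' 10
python3 -m pendant '[0.1,0,0,0,0, 0.1,0,0,0,0, 0.1,0,0,-0.3,0, 0.1,0,0,-0.6,0, 0.1,0,0,-0.8,0, 0.1,0,0,-0.8,0, 0.1,0,0,-0.8,0, 0.1,0,0,-0.5,0]' 10
python3 -c "
from h import *
tol(0.12,0.05,.40)
p,d=grab('side','side14.png'); W=cloud('side',d); q=loc(W); z=W[...,2]; m=(abs(q[...,0])<.06)&(q[...,1]<-.01)&(q[...,1]>-.085)&(z>.133)&(z<.16); print('knob top',m.sum(),q[m].mean(0),np.median(z[m]))
tabs(d,p)
# lid handle
m=(p.astype(int).sum(2)<130)&(q[...,0]>.08)&(q[...,0]<.2)&(abs(q[...,1])<.06)&(z>.22)&(z<.34); X=np.c_[q[m],z[m]]; print('handle',len(X),X.mean(0),X.min(0),X.max(0))"
```

```text
clock: 46.5
eef_pos: [0.5011, -0.3823, 0.0838]
tool_rot: [0.207, 3.12, -0.01]
force: [-0.2, 0.6, -0.9]
gripper_width: 0.0484
grasp_force: 0.0
clock: 47.3
eef_pos: [0.499, -0.3814, 0.2798]
tool_rot: [0.207, 3.115, -0.017]
force: [-0.0, -0.4, -0.1]
gripper_width: 0.0517
grasp_force: 0.0
clock 47.3 pos [ 0.499  -0.3814  0.2798] yaw 82.4 turn -0.00 shift [-2.49   1.92  -1.711] q6 -2.18 f [-0.  -0.4 -0.1] w 0.052 gf 0.0
knob top 191 [-0.00800892 -0.04974047] 0.13950843440152774
tab px [389. 344.] 449 ly 0.034..0.058 ztop 0.163 face lx -0.0306 tilt -0.490<string>:7: RuntimeWarning: Mean of empty slice.
  ret = um.true_divide(
Traceback (most recent call last):
ValueError: zero-size array to reduction operation minimum which has no identity
```

```bash
python3 -m pendant '[0.6,0,0,-0.7,0, 0.6,0,0,-0.8,0, 0.6,0,0,-0.7,0, 0.6,-0.4,0.1,0,0, 0.6,-0.6,0.2,0,0, 0.6,-0.6,0.2,0,0, 0.6,-0.6,0.2,0,0, 0.6,-0.6,0.2,0,0]'
python3 -c "
from h import *
to(.644,-.3557,.42,82.4);to(.644,-.3557,.2887,82.4)"
```

```text
clock: 48.15
eef_pos: [0.6319, -0.3476, 0.3673]
tool_rot: [0.208, 3.119, -0.01]
force: [-0.4, -0.6, -1.2]
gripper_width: 0.0753
grasp_force: 0.0
clock 48.1 pos [ 0.6319 -0.3476  0.3673] yaw 82.4 turn -0.00 shift [-0.268 -0.13  -0.389] q6 -2.02 f [-0.4 -0.6 -1.2] w 0.075 gf 0.0
clock 48.1 pos [ 0.6319 -0.3476  0.3673] yaw 82.4 turn -0.00 shift [-0.225 -0.116  2.237] q6 -2.02 f [-0.4 -0.6 -1.2] w 0.075 gf 0.0
```

```bash
python3 -m pendant '[0.6,-0.22,-0.12,0,0, 0.6,0,0,0.4,0, 0.6,0,0,0.4,0, 0.6,0,0,0.4,0, 0.6,0,0,0.4,0, 0.6,0,0,0.4,0, 0.6,0,0,0.24,0, 0.6,0,0,0,0]'
python3 -c "
from h import *
to(.644,-.3557,.2887,82.4)"
python3 -m pendant '[-1,0,0,0,0, -1,0,0,0,0, -1,0,0,0,0, -1,0,0,0,0, -1,0,0,0,0, -1,0,0,0,0, -1,0,0,0,0, -1,0,0,0,0]' 40
python3 -c "
from h import *
to(.644,-.3557,.2887,82.4)
h=.14;n=.036
f=lambda a: np.array([-h*np.cos(a)+n*np.sin(a), h*np.sin(a)+n*np.cos(a)])
A=np.linspace(1.73,.0,25); Q=np.array([f(a) for a in A]); D=np.diff(Q,axis=0)/.05
print(np.c_[A[1:],-D[:,0],-D[:,1]].round(2).tolist()); print(Q[0]-Q[-1])
"
```

```text
clock: 48.95
eef_pos: [0.6376, -0.3547, 0.2561]
tool_rot: [0.208, 3.106, -0.021]
force: [-0.7, 0.2, -0.8]
gripper_width: 0.075
grasp_force: 0.0
clock 49.0 pos [ 0.6376 -0.3547  0.2561] yaw 82.3 turn -0.02 shift [-0.13  -0.003  0.011] q6 -2.02 f [-0.7  0.2 -0.8] w 0.075 gf 0.0
clock: 49.75
eef_pos: [0.639, -0.3556, 0.2584]
tool_rot: [0.208, 3.102, -0.027]
force: [-0.4, -5.7, 2.0]
gripper_width: 0.0396
grasp_force: 40.0
clock 49.8 pos [ 0.639  -0.3556  0.2584] yaw 82.3 turn -0.02 shift [-0.097  0.013  0.056] q6 -2.02 f [-0.4 -5.7  2. ] w 0.040 gf 40.0
[[1.66, 0.19, -0.08], [1.59, 0.2, -0.06], [1.51, 0.2, -0.05], [1.44, 0.21, -0.03], [1.37, 0.21, -0.02], [1.3, 0.21, -0.0], [1.23, 0.21, 0.01], [1.15, 0.21, 0.03], [1.08, 0.2, 0.04], [1.01, 0.2, 0.06], [0.94, 0.2, 0.07], [0.86, 0.19, 0.08], [0.79, 0.18, 0.1], [0.72, 0.18, 0.11], [0.65, 0.17, 0.12], [0.58, 0.16, 0.14], [0.5, 0.15, 0.15], [0.43, 0.14, 0.16], [0.36, 0.13, 0.17], [0.29, 0.11, 0.17], [0.22, 0.1, 0.18], [0.14, 0.09, 0.19], [0.07, 0.07, 0.2], [0.0, 0.06, 0.2]]
[0.19773922 0.09652239]
```

```bash
python3 -m pendant '[-1,0.19,0,-0.08,0, -1,0.2,0,-0.06,0, -1,0.2,0,-0.05,0, -1,0.21,0,-0.03,0, -1,0.21,0,-0.02,0, -1,0.21,0,0,0, -1,0.21,0,0.01,0, -1,0.21,0,0.03,0]' 40
python3 -m pendant '[-1,0.2,0,0.04,0, -1,0.2,0,0.06,0, -1,0.2,0,0.07,0, -1,0.19,0,0.08,0, -1,0.18,0,0.1,0, -1,0.18,0,0.11,0, -1,0.17,0,0.12,0, -1,0.16,0,0.14,0]' 40
python3 -c "
from h import *
tol(-.06,0,.19,82.4)"
```

```text
clock: 50.55
eef_pos: [0.5586, -0.3448, 0.2655]
tool_rot: [0.207, 3.099, -0.028]
force: [2.9, -6.4, 1.2]
gripper_width: 0.0391
grasp_force: 40.0
clock: 51.35
eef_pos: [0.4851, -0.335, 0.2296]
tool_rot: [0.207, 3.1, -0.029]
force: [-2.9, -3.5, 7.3]
gripper_width: 0.0391
grasp_force: 40.0
clock 51.4 pos [ 0.4851 -0.335   0.2296] yaw 82.3 turn -0.01 shift [0.796 0.072 1.423] q6 -2.14 f [-2.9 -3.5  7.3] w 0.039 gf 40.0
```

```bash
python3 -m pendant '[-1,0.15,0,0.15,0, -1,0.14,0,0.16,0, -1,0.13,0,0.17,0, -1,0.11,0,0.17,0, -1,0.1,0,0.18,0, -1,0.08,0,0.19,0, -1,0.06,0,0.2,0, -1,0.05,0,0.2,0]' 40
python3 -m pendant '[-1,0,0,0.05,0, -1,0,0,0,0, -1,0,0,0,0, -1,0,0,0,0, -1,0,0,0,0, -1,0,0,0,0, -1,0,0,0,0, -1,0,0,0,0]' 40
python3 -c "
from h import *
tol(-.06,0,.19,82.4)"
```

```text
clock: 52.15
eef_pos: [0.4436, -0.3293, 0.1552]
tool_rot: [0.208, 3.109, -0.022]
force: [-7.4, -0.5, 5.8]
gripper_width: 0.0398
grasp_force: 40.0
clock: 52.95
eef_pos: [0.4434, -0.3293, 0.154]
tool_rot: [0.208, 3.109, -0.023]
force: [-11.3, 0.8, 9.7]
gripper_width: 0.0397
grasp_force: 40.0
clock 53.0 pos [ 0.4434 -0.3293  0.154 ] yaw 82.3 turn -0.02 shift [-0.099  0.045 -0.058] q6 -2.18 f [-11.3   0.8   9.7] w 0.040 gf 40.0
```

```bash
python3 -m pendant '[0.5,0,0,0,0, 0.5,0,0,0,0, 0.5,0,0,0,0, 0.5,0,0,0,0, 0.5,0,0,-0.3,0, 0.5,0,0,-0.6,0, 0.5,0,0,-0.8,0, 0.5,0,0,-0.8,0]'
python3 -m pendant '[0.5,0.3,0.4,-0.4,0, 0.5,0.3,0.6,0,0, 0.5,0.3,0.7,0,0, 0.5,0.3,0.7,0,0, 0.5,0.3,0.7,0,0, 0.5,0.2,0.6,0,0, 0.5,0,0.4,0,0, 0.5,0,0,0,0]'
python3 -c "
from h import *
to(.3,0,.3)
P_={}
for n in('side','top'):
    p,d=grab(n,n+'15.png'); P_[n]=p; W=cloud(n,d); q=loc(W); z=W[...,2]
    m=(z>.15)&(z<.21)&(abs(q[...,0])<.085)&(abs(q[...,1])<.105); f=np.c_[q[m],z[m]]
    for _ in range(5):
        A=np.c_[f[:,:2],np.ones(len(f))]; k=np.linalg.lstsq(A,f[:,2],rcond=None)[0]; f=f[abs(f[:,2]-A@k)<.004]
    print(n,'lid z = %.3f lx + %.3f ly + %.4f'%tuple(k),len(f))
    m=(p.astype(int).sum(2)<140)&(abs(q[...,0]+.06)<.025)&(abs(q[...,1])<.03)&(z>.19)&(z<.25); print('handle ztop',np.percentile(z[m],90) if m.sum() else None,m.sum())
cv2.imwrite('pics/c15.png',cv2.cvtColor(np.hstack([cv2.resize(P_['side'][230:430,290:490],(400,400)),cv2.resize(P_['top'][180:330,380:530],(400,400))]),cv2.COLOR_RGB2BGR))"
```

```text
clock: 53.75
eef_pos: [0.4429, -0.3274, 0.2788]
tool_rot: [0.206, 3.104, -0.022]
force: [0.8, 1.0, -0.1]
gripper_width: 0.0706
grasp_force: 0.0
clock: 54.55
eef_pos: [0.3855, -0.1112, 0.2934]
tool_rot: [0.2, 3.101, -0.023]
force: [0.2, -0.3, 0.5]
gripper_width: 0.0703
grasp_force: 0.0
clock 54.5 pos [ 0.3855 -0.1112  0.2934] yaw 82.6 turn 0.00 shift [1.998 1.991 0.433] q6 -1.86 f [ 0.2 -0.3  0.5] w 0.070 gf 0.0
side lid z = 0.003 lx + 0.005 ly + 0.1758 7114
handle ztop 0.21370504212613167 216
top lid z = 0.003 lx + -0.001 ly + 0.1763 2932
handle ztop 0.2178418913394354 43
```

View pics/c15.png

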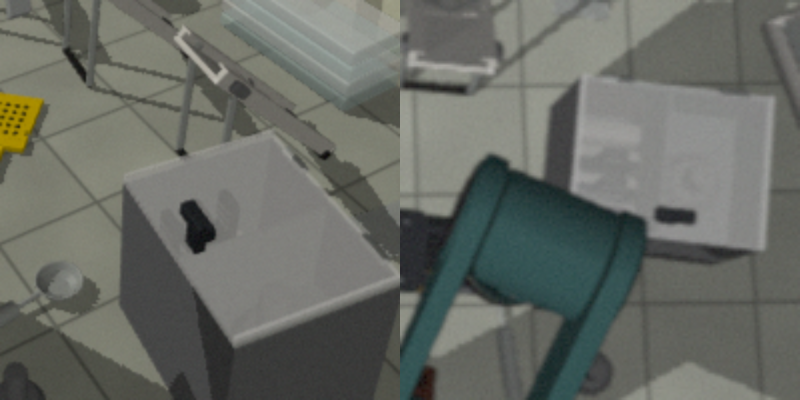

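```bash
python3 -c "
from workcell import ctrl
print(ctrl.sign_off())"
```

```text
the job is handed in; nothing more can be done
None
```

I've handed the job in: both inserts still in slicers now stand in slots 1 and 2, the stored one is still in slot 0, the larger guard is upright in the bay, and the lid measures closed in both cameras. The judged result was not shown to me.

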